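Third hand at the nest-box jig

TASK

Start the nailer's compressor: twist the knob on the starter box clockwise to its stop and let it go so that it springs back. Then lay the long batten flat along the middle of the back board in the jig, square to the sprung metal fence, and press its end against the fence so that the fence is pushed back about halfway along its travel, never to the end of it. Finish while still holding it pressed there, ready for a colleague to nail it, and leave everything else where it is.

Things in the scene. Friction and masses are not known exactly. Their poses are not given: they have to be found in the camera images.
- starter: fixed light-grey starter box, 100 x 100 mm, 55 mm high, on the table; origin: centre of its underside. It stands left or right of the jig (a green tin of like size stands on the other side). Its knob is on top at the middle.
- knob (a joint): black knob on top of the starter box, turning about the box's vertical centre line: 0 at rest, grows clockwise seen from above, stop at 1.05 rad. A spring drives it back to 0 when let go (0.04 N m at rest, 0.16 N m at the stop).
- knob_grip (a point): the knob's grip, on its axis at the height to grip, 81 mm above the table. The grip is an upright bar 44 mm long, 13 mm thick, 26 mm high (68 to 94 mm above the table) on a neck 24 mm across, with a flat 54 mm disc under it, top 59 mm above the table; at joint 0 the bar lies along the starter box's x axis and it turns with the joint; the point's x axis is along the bar.
- batten: the long loose pine batten, 160 mm long (its x), 40 mm wide (its y), 30 mm high, with two dark screw spots on top, about 100 g; lies flat on the table left or right of the jig; origin: centre of its underside. Both ends are alike.
- jig: fixed plywood assembly jig, 320 mm (its x) x 140 mm, base 18 mm thick; origin: centre of its underside; its x axis points away from the robot, towards the fence. On it is screwed a pine nest-box back board, 18 mm thick, 120 mm wide, top 36 mm above the table, from jig x = -150 to +70 mm, with a pencilled centre line along jig y = 0. A wooden block behind the fence (jig x 120 to 150 mm, 68 mm high) carries the fence's springs.
- fence (a joint): travel of the sprung aluminium fence plate along the jig's x axis, in m: 0 when free, grows as it is pushed away, end of travel 0.025. Spring 900 N/m (halfway is about 11 N), no preload.
- fence_face (a point): centre of the fence plate's front face, which looks back along the jig's -x; at jig x = 75 mm when free, 48 mm above the table; the plate is 110 mm wide, 56 mm high (20 to 76 mm above the table) and 12 mm thick; moves with the fence.
- offcut: bystander: short pine offcut 90 x 40 x 30 mm without spots, lies on the other side of the jig from the long batten; origin: centre of its underside
- glue: bystander: white glue bottle, 52 mm across, 130 mm tall, beyond the left box; origin: centre of its underside
- screw_tin: bystander: open steel screw cup, 68 mm across, 50 mm tall, beyond the right box; origin: centre of its underside
- pencil: bystander: flat carpenter's pencil, about 132 mm long, 9 mm thick, on top of the green tin; origin: centre of its underside
- hammer: bystander: hammer lying on the right of the table; origin: about its middle, underside
- screwdriver: bystander: screwdriver lying on the left of the table; origin: about its middle, underside
- strap: bystander: dark steel hanging strap 130 x 30 x 5 mm lying on the right; origin: centre of its underside
Things that resemble listed ones, but are neither listed nor needed, are in the scene too. Leave any yellow look-alike of the batten alone. There is more than one size of the starter; the job needs the larger.

How it is judged:
By the outcome, as a careful person would: the job done as asked, in the order asked, and still so for the second after the job is handed in, while the arm keeps its last pose, push and grip.
It also fails if it takes over 58 s, if anything falls off the work surface, if the arm or the gripper's body presses on something with over 40 N, if the wrist force passes 120 N, or if a joint passes its speed limit or range.

ROBOT

A 6-joint arm with a two-finger parallel gripper is mounted at the origin on the work surface. World frame = base frame: x ahead of the robot, y to its left, z up, the work surface at z = 0. Lengths are in m, angles in rad, forces in N, time in s.
With the tool pointing down it reaches from about 0.3 to 0.95 m from the base axis. Payload 3.1 kg.
Tool frame: the origin (TCP) lies between the finger pads; the fingertips stand 8 mm ahead of it and the grasp point (between the pads) lies 11 mm behind it (robot.tcp_to_tips is the distance from the TCP to the fingertips, in m); z points along the fingers, x is the direction in which the jaws open and shut, and the axes are right-handed (so a half turn about z gives the same grasp; the last joint's range is limited). The gripper opens to 85 mm and grips with 20 to 120 N. Pads are 22 mm wide; open, the fingers measure 114 mm over their backs; the gripper's body (76 mm by 85 mm) begins 54 mm behind the grasp point. The pads swing forward as they close: fully open they stand 13 mm farther back than shut.
Start: joints at [1.139, 0.308, 1.634, -0, 1.2, -0.07], TCP at [0.221, 0.585, 0.239] pointing down, gripper open.
Joint ranges: [-3.06, 3.06], [-0.79, 1.96], [0.05, 2.63], [-1.19, 4.34], [0.05, 2.64], [-2.94, 2.94]. Speed limits (rad/s): [2.79, 2.79, 3.14, 3.14, 3.14, 3.14].

INTERFACE

Orientations are given as [roll, pitch, yaw] about the fixed x, y, z axes, in that order (R = Rz(yaw) Ry(pitch) Rx(roll)).
In Python, from station import robot gives the robot as it stands.
- The arm moves only by the tool send_rows, never from a script. Its argument "series" is a list of rows, each an object of numbers: "ax", "ay", "az": the turn, a rotation vector about the tool's x, y, z in rad; "dx", "dy", "dz": the shift along the tool's x, y, z in cm; "gripper": the closure, from 0 (fully open) to 1 (shut). A call has 1 to 10 rows; each row shifts and turns the commanded pose from where the row before left it, along the tool's axes as they then stand; what a row does not reach is not made up. A row lasts 1/12 s, in which the tool goes at most 41.7 mm and 7.16 degrees, less where a joint would pass 70% of its speed; a pose out of reach is approached as far as the arm can. A call is refused whole if a number of a shift passes 4.17 or a number of a turn 0.125, either way. A call with a gripper value outside its range is refused whole. The fingers move at their own pace and stop on an object; "newtons" is the grip in N (left out, the last holds). Time passes only in rows, so rows that do not move let the fingers close. It gives the time, the measured TCP pose, the force and the opening at its end, in the units of the state.
- robot.observe(): the state, without advancing time (a new reading comes with each control period).
- robot.snapshot(name): name is "side" or "top"; returns a dict with "frame" (420x560x3 uint8, red, green, blue), "camera_matrix" (3x3 intrinsics, pixels), "dist_coeffs" ([k1, k2, p1, p2, k3] as OpenCV has them; the pictures are not rectified), "extrinsics" (4x4, takes a point from world to camera coordinates). Camera axes: x right, y down, z forward; pixel columns grow to the right and rows downward; lengths in m; the calibration is good to about 2 mm. A picture is of the moment at which its call begins. There is no depth.
- robot.sign_off(): hands the job in, once; it reports no verdict.
The state is a dict: "time": time; "joint_positions": joint angles; "joint_velocities": joint speeds; "effort": joint torques, N m; "tool_pos": TCP position; "tool_rot": TCP orientation; "contact_force": force on the tool from outside, world axes, zero at the start; "ft_torque": the same for the moment, N m; "finger_gap": opening from 0.0 (shut) to 1.0 (fully open).
Only numpy, scipy, OpenCV 4.12 (cv2) and the standard library are available. Lean on these libraries where they do the work, as an engineer would, in place of code of your own. Each camera call takes 0.05 s, during which the arm holds its last target.

## Working session

There is one attempt and no reset: what is moved stays moved. The work goes in short steps, Python scripts to look and compute and a tool call to move; the robot and the scene stay as the last step left them, time stands still between calls to the robot, and variables do not carry over. Pictures are saved under pics/ and viewed, and the job is handed in when it is done.

Besides the shell and the picture viewer there is one more tool, called after "Call:" as name(argument=value, ...), one argument or row to a line, values as JSON. send_rows: Moves the arm, as the interface text tells. Its arguments: {"type":"object","properties":{"series":{"type":"array","items":{"type":"object","properties":{"ax":{"type":"number"},"ay":{"type":"number"},"az":{"type":"number"},"dx":{"type":"number"},"dy":{"type":"number"},"dz":{"type":"number"},"gripper":{"type":"number"}}}},"newtons":{"type":"number"}},"required":["series"]}

```bash
ls; mkdir -p pics; python3 - <<'E'
from station import robot
import cv2,numpy as np,pickle
print(robot.observe())
for n in("top","side"):
    s=robot.snapshot(n)
    pickle.dump(s,open(f"{n}0.pkl","wb"))
    cv2.imwrite(f"pics/{n}0.png",s["frame"][:,:,::-1])
    print(n,s["camera_matrix"],s["dist_coeffs"],np.round(s["extrinsics"],3))
E
```

```text
pics
{'time': 0.0, 'joint_positions': array([ 1.13931187e+00,  3.09005592e-01,  1.63521468e+00, -3.51323536e-05,
        1.19972071e+00, -6.96813524e-02]), 'joint_velocities': array([-0.00079617,  0.0002259 ,  0.00187798, -0.00062365,  0.00069594,
       -0.0003923 ]), 'effort': array([-5.33470429e-04, -4.15270901e+01, -2.76656538e+01, -2.39552228e-04,
        1.02255569e-02,  1.26247983e-05]), 'tool_pos': array([0.22090409, 0.58377742, 0.23803331]), 'tool_rot': array([-3.14146178e+00,  2.34490789e-03,  1.20900615e+00]), 'contact_force': array([ 1.05720856,  0.46503459, -0.20533976]), 'ft_torque': array([-0.01792984, -0.00669931, -0.03417572]), 'finger_gap': 0.9993581831924805}
top [[396.52804478   0.         283.92668136]
 [  0.         396.52804478 211.97542149]
 [  0.           0.           1.        ]] [0.01157682 0.         0.         0.         0.        ] [[-0.03  -1.     0.005 -0.078]
 [-0.977  0.028 -0.212  0.499]
 [ 0.212 -0.011 -0.977  1.241]
 [ 0.     0.     0.     1.   ]]
side [[428.27812073   0.         276.31945612]
 [  0.         428.27812073 213.71267499]
 [  0.           0.           1.        ]] [-0.13626709  0.          0.          0.          0.        ] [[ 0.873 -0.487  0.018 -0.473]
 [-0.349 -0.65  -0.675  0.183]
 [ 0.341  0.583 -0.737  1.474]
 [ 0.     0.     0.     1.   ]]
```

View pics/top0.png

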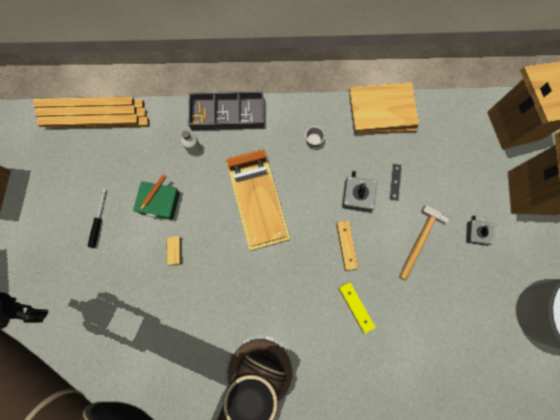

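View pics/side0.png

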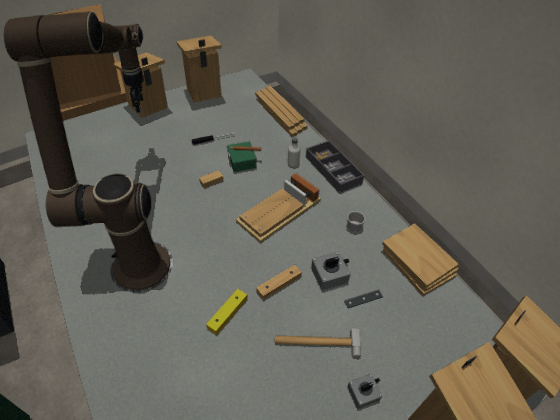

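The top view shows two starter-like boxes, at (360,193) and (481,232). The first is the larger and stands right of the jig opposite the green tin (155,200), so it fits. There are two batten-like pieces: pine with two spots at (347,245), and yellow at (357,307), which I leave alone. The pine piece at (174,250) is the short offcut. I'll confirm these in an enlarged crop.

```bash
cat > h.py <<'E'
import cv2,numpy as np,pickle
def load(n): return pickle.load(open(n+".pkl","rb"))
def proj(s,P):
    P=np.atleast_2d(np.asarray(P,float)); E=s["extrinsics"]
    r,_=cv2.Rodrigues(E[:3,:3]); 
    return cv2.projectPoints(P,r,E[:3,3],s["camera_matrix"],np.array(s["dist_coeffs"],float))[0][:,0]
def unproj(s,uv,z):
    uv=np.atleast_2d(np.asarray(uv,float)).reshape(-1,1,2)
    n=cv2.undistortPoints(uv,s["camera_matrix"],np.array(s["dist_coeffs"],float))[:,0]
    E=s["extrinsics"];R=E[:3,:3];c=-R.T@E[:3,3]
    d=np.c_[n,np.ones(len(n))]@R
    return c+d*((z-c[2])/d[:,2])[:,None]
def crop(s,x0,y0,w,h,k,fn,lines=()):
    im=cv2.resize(s["frame"][y0:y0+h,x0:x0+w,::-1],None,fx=k,fy=k,interpolation=cv2.INTER_CUBIC)
    for L,col in lines:
        p=((proj(s,L)-[x0,y0]+.5)*k).round().astype(int)
        cv2.polylines(im,[p],False,col,1)
    cv2.imwrite("pics/"+fn,im)
E
python3 - <<'E'
from h import *
t=load("top0");s=load("side0")
crop(t,220,140,200,145,4,"t_crop0.png")
crop(s,230,165,140,140,4,"s_crop0.png")
for n,p,z in[("jig",(258,200),.036),("starter",(360,193),.08),("bat",(347,245),.03),("offcut",(174,250),.03)]:print(n,unproj(t,p,z))
E
```

```text
jig [[ 0.5431932  -0.00777105  0.036     ]]
starter [[ 0.54601356 -0.33993542  0.08      ]]
bat [[ 0.38490924 -0.29562448  0.03      ]]
offcut [[0.38513991 0.26792633 0.03      ]]
```

View pics/t_crop0.png

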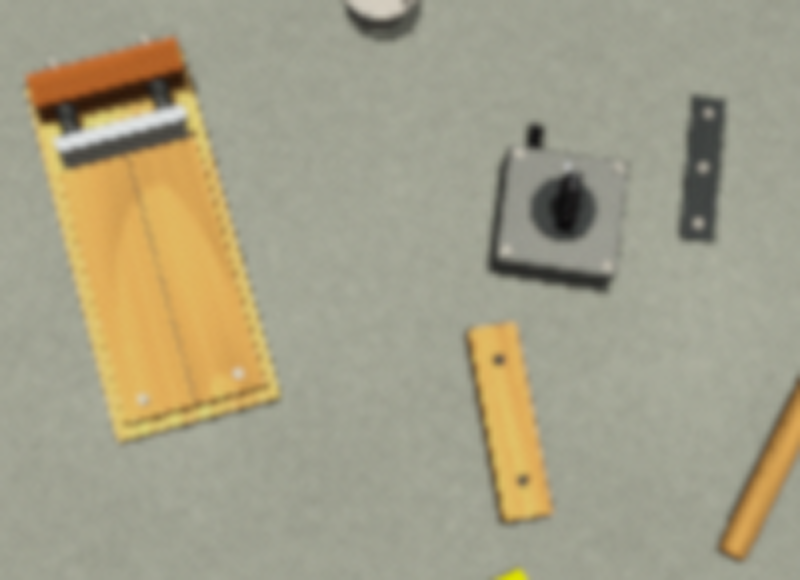

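View pics/s_crop0.png

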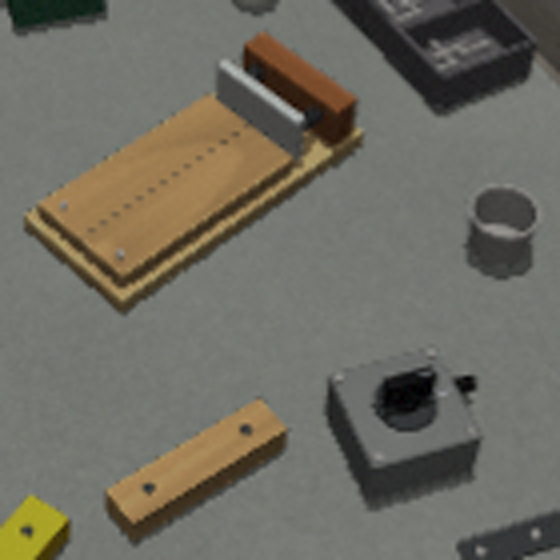

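Confirmed: the pine batten with two spots is at top crop (510,420), the large starter at (565,210) with its bar roughly along the robot's x, and the jig with fence and dark block is at upper left. Next I fit poses using both views.

```bash
cat > fit0.py <<'E'
from h import *
from scipy.optimize import least_squares
t=load("top0");s=load("side0")
f=lambda c,x0,y0:((np.array(c,float)+.5)/4-.5+[x0,y0])
T=lambda c:f(c,220,140)
S=lambda c:f(c,230,165)
def pts(p,L):
    L=np.asarray(L,float);c,q=np.cos(p[2]),np.sin(p[2])
    return np.c_[p[0]+c*L[:,0]-q*L[:,1],p[1]+q*L[:,0]+c*L[:,1],L[:,2]]
def fit(p0,Lt,ct,Ls,cs):
    e=lambda p:np.r_[(proj(t,pts(p,Lt))-T(ct)).ravel(),(proj(s,pts(p,Ls))-S(cs)).ravel()]
    r=least_squares(e,p0,loss="soft_l1");print(np.round(r.x,4),np.round(r.fun,1));return r.x
def box(a,b,z):return [[a,b,z],[a,-b,z],[-a,-b,z],[-a,b,z]]  # far-left, far-right, near-right, near-left
A=fit([.54,-.34,0],box(.05,.05,.055),[(508,150),(630,160),(613,277),(497,260)],box(.05,.05,.055),[(330,380),(432,350),(478,436),(376,464)][:4] if 0 else [(330,380),(432,350),(478,436),(376,464)]) if 0 else None
# side view: far-left=(432,350)? world x -> right/up, y left -> up-left
A=fit([.54,-.34,0],box(.05,.05,.055),[(508,150),(630,160),(613,277),(497,260)],box(.05,.05,.055),[(432,350),(478,436),(376,464),(330,380)])
B=fit([.385,-.295,.15],box(.08,.02,.03),[(470,328),(515,322),(551,515),(504,522)],box(.08,.02,.03),[(262,400),(288,432),(132,520),(108,490)])
Lj=[[-.16,.07,.018],[-.16,-.07,.018],[-.15,.0,.036],[.07,0,.036],[.12,.07,.068],[.15,.07,.068],[.15,-.07,.068]]
J=fit([.55,-.01,.2],Lj[:2]+Lj[2:4],[(119,437),(279,397),(197,403),(128,155)],[[-.16,.07,.018],[-.16,-.07,.018],[.16,-.07,.018]],[(27,217),(124,303),(362,133)])
np.save("poses.npy",[A,B,J])
g=(0,255,0);r=(0,0,255);b=(255,0,0)
def rect(p,x0,x1,y0,y1,z):return pts(p,[[x0,y0,z],[x1,y0,z],[x1,y1,z],[x0,y1,z],[x0,y0,z]])
L=[(rect(A,-.05,.05,-.05,.05,.055),g),(rect(A,-.05,.05,-.05,.05,0),r),(rect(A,-.022,.022,-.0065,.0065,.094),b),(rect(B,-.08,.08,-.02,.02,.03),g),(rect(B,-.08,.08,-.02,.02,.0),r),
(rect(J,-.16,.16,-.07,.07,.018),g),(rect(J,-.15,.07,-.06,.06,.036),b),(rect(J,.12,.15,-.07,.07,.068),r),(rect(J,.075,.087,-.055,.055,.076),g),(pts(J,[[-.15,0,.036],[.07,0,.036]]),r)]
crop(t,220,140,200,145,4,"t_fit0.png",L);crop(s,230,165,140,140,4,"s_fit0.png",L)
E
python3 fit0.py
```

```text
[ 0.5551 -0.3455 -0.1644] [-0.1 -1.2 -0.7  0.2  1.   0.  -0.5  0.3  0.3 -0.7  1.6  0.6 -0.6  2.1
 -1.  -0.4]
[ 0.3867 -0.2953  0.11  ] [-0.4 -0.2  0.2 -0.3 -0.1 -0.4 -0.6 -0.4 -0.3  0.1  0.4  0.1 -0.   1.6
 -1.   0.4]
[ 0.5526 -0.0033  0.2459] [-0.4  0.8  0.5 -0.7 -0.4 -0.1 -0.4 -0.5 -0.7  0.4 -0.1  0.4  0.8  0.3]
```

```bash
python3 -c "
import cv2,numpy as np
a=cv2.imread('pics/t_fit0.png');b=cv2.imread('pics/s_fit0.png');print(a.shape,b.shape)"
```

```text
(580, 800, 3) (560, 560, 3)
```

View pics/t_fit0.png

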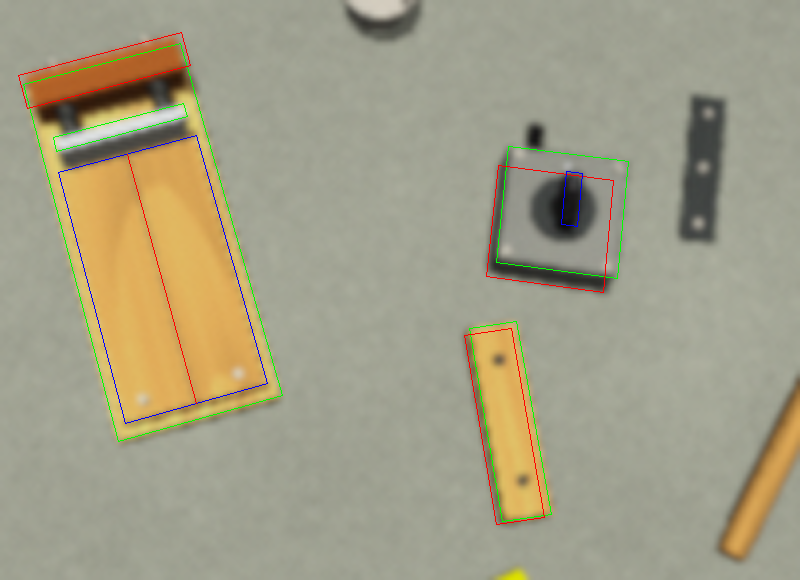

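View pics/s_fit0.png

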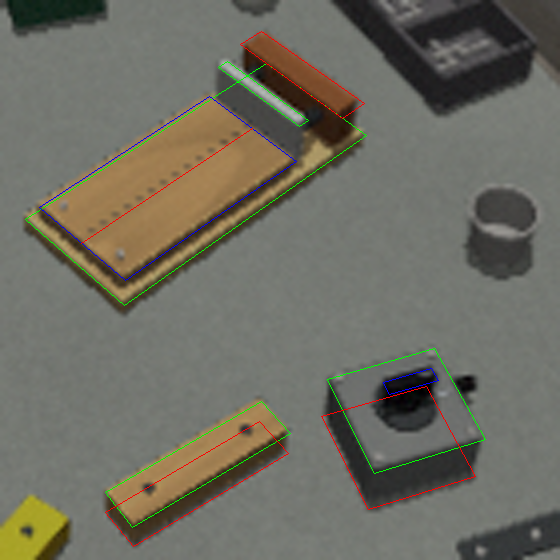

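```bash
python3 - <<'E'
from h import *
t=load("top0");s=load("side0")
crop(s,232,168,95,75,8,"s_jig.png")
crop(s,252,248,105,45,7,"s_bs.png")
crop(t,222,148,72,104,6,"t_jig.png")
crop(t,330,160,62,115,5,"t_bs.png")
E
```

```text
(no output)
```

View pics/s_jig.png

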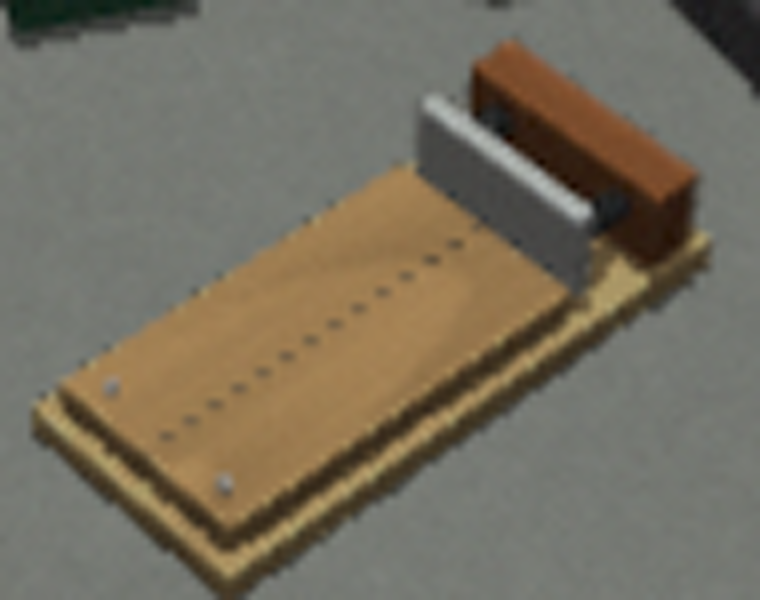

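View pics/s_bs.png

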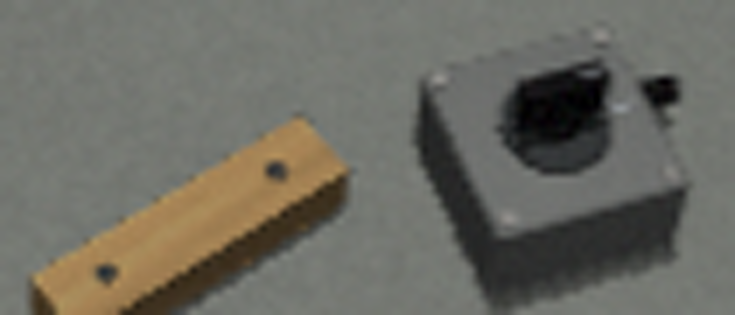

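View pics/t_jig.png

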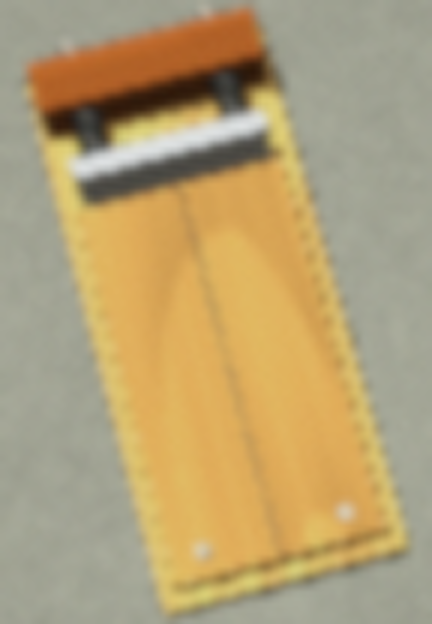

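View pics/t_bs.png

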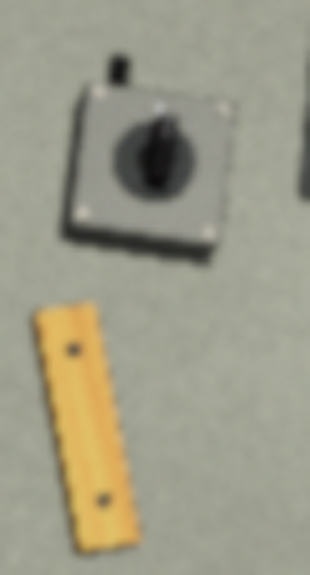

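```bash
cat > fit1.py <<'E'
from h import *
from scipy.optimize import least_squares
t=load("top0");s=load("side0")
def pts(p,L):
    L=np.atleast_2d(np.asarray(L,float));c,q=np.cos(p[2]),np.sin(p[2])
    return np.c_[p[0]+c*L[:,0]-q*L[:,1],p[1]+q*L[:,0]+c*L[:,1],L[:,2]]
f=lambda c,k,o:((np.array(c,float)+.5)/k-.5+o)
D=[]
def add(cam,obj,k,o,d):
    for L,c in d: D.append((cam,obj,L,f(c,k,np.array(o))))
b=[.05,.05,.055]
def Bx(a,b,z,cs): return [(L,c) for L,c in zip([[a,b,z],[a,-b,z],[-a,-b,z],[-a,b,z]],cs) if c]
add(1,2,8,(232,168),[([-.15,.06,.036],(62,385)),([-.15,-.06,.036],(232,530)),([-.16,.07,.018],(38,403)),([-.16,-.07,.018],(228,577)),([.16,-.07,.018],(710,238)),
 ([.15,.07,.068],(512,42)),([.15,-.07,.068],(697,178)),([.12,-.07,.068],(655,200)),([.12,.07,.068],(473,68)),([-.15,0,.036],(141,453)),([.075,.055,.076],(418,105)),([.075,-.055,.076],(580,222))])
add(1,1,7,(252,248),Bx(.08,.02,.03,[(300,118),(350,165),None,(33,282)]))
add(1,0,7,(252,248),Bx(.05,.05,.055,[(602,28),(688,185),(495,238),(430,72)]))
add(0,2,6,(222,148),[([-.16,.07,.018],(168,612)),([-.16,-.07,.018],(408,550)),([-.15,.06,.036],(176,588)),([-.15,-.06,.036],(392,530)),([.12,.07,.068],(42,112)),([.15,.07,.068],(28,68)),([.15,-.07,.068],(255,8)),([.12,-.07,.068],(268,65)),([-.15,0,.036],(283,558)),([.07,0,.036],(182,185)),([.075,.055,.076],(78,180)),([.075,-.055,.076],(270,135))])
add(0,0,5,(330,160),Bx(.05,.05,.055,[(88,85),(238,97),(215,243),(68,228)]))
add(0,1,5,(330,160),Bx(.08,.02,.03,[(35,315),(95,303),(142,543),(78,552)]))
cams=[t,s]
def e(x):
    P=x[:9].reshape(3,3);o=x[9:].reshape(2,2)
    r=[proj(cams[c],pts(P[j],L))[0]+o[c]-uv for c,j,L,uv in D]
    return np.r_[np.ravel(r),x[9:]*2]
r=least_squares(e,np.r_[.555,-.345,-.164,.387,-.295,.11,.553,-.003,.246,0,0,0,0],loss="soft_l1",f_scale=.5)
P=r.x[:9].reshape(3,3);o=r.x[9:].reshape(2,2)
print(np.round(P,4),np.round(o,2))
for (c,j,L,uv),q in zip(D,r.fun[:-4].reshape(-1,2)):
    if abs(q).max()>.7: print(c,j,L,np.round(q,1))
np.save("poses.npy",P);np.save("off.npy",o)
E
python3 fit1.py
```

```text
[[ 0.5544 -0.345  -0.1895]
 [ 0.3861 -0.2957  0.1307]
 [ 0.5515 -0.0039  0.2404]] [[ 0.22  0.19]
 [ 0.03 -0.72]]
1 2 [-0.16, 0.07, 0.018] [-0.9  0.7]
1 2 [0.15, 0.07, 0.068] [-0.7 -1.1]
1 2 [0.15, -0.07, 0.068] [1.7 0.1]
1 2 [0.12, -0.07, 0.068] [1.6 1. ]
1 2 [0.12, 0.07, 0.068] [-1.2 -1. ]
1 0 [-0.05, 0.05, 0.055] [-1.9  0.2]
0 2 [0.12, 0.07, 0.068] [-1.9  0.7]
0 2 [0.15, 0.07, 0.068] [-1.7 -0.3]
0 2 [0.15, -0.07, 0.068] [ 1.2 -0.8]
0 2 [0.12, -0.07, 0.068] [ 1.4 -2.1]
0 2 [0.075, -0.055, 0.076] [ 0.1 -1. ]
0 0 [0.05, -0.05, 0.055] [-0.3  1.6]
0 0 [-0.05, -0.05, 0.055] [0.9 1.4]
0 1 [-0.08, 0.02, 0.03] [0.7 0.2]
```

Poses (x, y, yaw): starter (0.554, -0.345, -0.19), batten (0.386, -0.296, 0.13), jig (0.5515, -0.004, 0.24). Next I go above the knob.

Call:
send_rows(
  series=[
    {"dx":-2,"dy":1.71,"dz":0.2},
    {"dx":-3,"dy":2.56,"dz":0.3},
    {"dx":-3,"dy":2.56,"dz":0.3},
    {"dx":-3,"dy":2.56,"dz":0.3},
    {"dx":-3,"dy":2.56,"dz":0.3},
    {"dx":-3,"dy":2.56,"dz":0.3},
    {"dx":-3,"dy":2.56,"dz":0.3},
    {"dx":-3,"dy":2.56,"dz":0.3},
    {"dx":-3,"dy":2.56,"dz":0.3},
    {"dx":-3,"dy":2.56,"dz":0.3},
  ],
  newtons=60,
)

```text
invalid input at $.series[0]: expected keys ax, ay, az, dx, dy, dz, gripper
```

Call:
send_rows(
  series=[
    {"dx":-3,"dy":2.56,"dz":0.3},
    {"dx":-3,"dy":2.56,"dz":0.3},
    {"dx":-3,"dy":2.56,"dz":0.3},
    {"dx":-3,"dy":2.56,"dz":0.3},
    {"dx":-3,"dy":2.56,"dz":0.3},
    {"dx":-3,"dy":2.56,"dz":0.3},
    {"dx":-3,"dy":2.56,"dz":0.3},
    {"dx":-3,"dy":2.56,"dz":0.3},
    {"dx":-3,"dy":2.56,"dz":0.3},
    {"dx":-3,"dy":2.56,"dz":0.3},
  ],
)

```text
invalid input at $.series[0]: expected keys ax, ay, az, dx, dy, dz, gripper
```

Call:
send_rows(
  series=[
    {"dx":-3,"dy":2.56},
    {"dx":-3,"dy":2.56},
    {"dx":-3,"dy":2.56},
    {"dx":-3,"dy":2.56},
    {"dx":-2,"dy":1.7},
    {"az":-0.085},
    {"az":-0.085},
    {},
  ],
)

```text
invalid input at $.series[0]: expected keys ax, ay, az, dx, dy, dz, gripper
```

Call:
send_rows(
  series=[
    {"dx":-2,"dy":1.71,"dz":0.2,"ax":0,"ay":0,"az":0,"gripper":0},
    {"dx":-3,"dy":2.56,"dz":0.3,"ax":0,"ay":0,"az":0,"gripper":0},
    {"dx":-3,"dy":2.56,"dz":0.3,"ax":0,"ay":0,"az":0,"gripper":0},
    {"dx":-3,"dy":2.56,"dz":0.3,"ax":0,"ay":0,"az":0,"gripper":0},
    {"dx":-3,"dy":2.56,"dz":0.3,"ax":0,"ay":0,"az":0,"gripper":0},
    {"dx":-3,"dy":2.56,"dz":0.3,"ax":0,"ay":0,"az":0,"gripper":0},
    {"dx":-3,"dy":2.56,"dz":0.3,"ax":0,"ay":0,"az":0,"gripper":0},
    {"dx":-3,"dy":2.56,"dz":0.3,"ax":0,"ay":0,"az":0,"gripper":0},
    {"dx":-3,"dy":2.56,"dz":0.3,"ax":0,"ay":0,"az":0,"gripper":0},
    {"dx":-3,"dy":2.56,"dz":0.3,"ax":0,"ay":0,"az":0,"gripper":0},
  ],
  newtons=60,
)

```text
time: 0.93
tool_pos: [0.3499, 0.2238, 0.2099]
tool_rot: [-3.142, 0.0, 1.21]
contact_force: [0.5, 0.1, -0.3]
finger_gap: 1.004
```

Call:
send_rows(
  series=[
    {"dx":-3,"dy":2.56,"dz":0.3,"ax":0,"ay":0,"az":0,"gripper":0},
    {"dx":-3,"dy":2.56,"dz":0.3,"ax":0,"ay":0,"az":0,"gripper":0},
    {"dx":-3,"dy":2.56,"dz":0.3,"ax":0,"ay":0,"az":0,"gripper":0},
    {"dx":-3,"dy":2.56,"dz":0.3,"ax":0,"ay":0,"az":0,"gripper":0},
    {"dx":-3,"dy":2.56,"dz":0.3,"ax":0,"ay":0,"az":0,"gripper":0},
    {"dx":-3,"dy":2.56,"dz":0.3,"ax":0,"ay":0,"az":0,"gripper":0},
    {"dx":-3,"dy":2.56,"dz":0.3,"ax":0,"ay":0,"az":0,"gripper":0},
    {"dx":-3,"dy":2.56,"dz":0.3,"ax":0,"ay":0,"az":0,"gripper":0},
    {"dx":-3,"dy":2.56,"dz":0.3,"ax":0,"ay":0,"az":0,"gripper":0},
    {"dx":-3,"dy":2.56,"dz":0.3,"ax":0,"ay":0,"az":0,"gripper":0},
  ],
)

```text
time: 1.77
tool_pos: [0.4832, -0.1474, 0.1798]
tool_rot: [-3.141, -0.0, 1.208]
contact_force: [1.1, 0.6, 1.6]
finger_gap: 1.0
```

Call:
send_rows(
  series=[
    {"dx":-3,"dy":2.56,"dz":0,"ax":0,"ay":0,"az":0,"gripper":0},
    {"dx":-3,"dy":2.56,"dz":0,"ax":0,"ay":0,"az":0,"gripper":0},
    {"dx":-3,"dy":2.56,"dz":0,"ax":0,"ay":0,"az":0,"gripper":0},
    {"dx":-3,"dy":2.56,"dz":0,"ax":0,"ay":0,"az":0,"gripper":0},
    {"dx":-3,"dy":2.56,"dz":0,"ax":0,"ay":0,"az":0,"gripper":0},
    {"dx":-1.1,"dy":0.9,"dz":0,"ax":0,"ay":0,"az":0,"gripper":0},
    {"dx":0,"dy":0,"dz":0,"ax":0,"ay":0,"az":-0.085,"gripper":0},
    {"dx":0,"dy":0,"dz":0,"ax":0,"ay":0,"az":-0.085,"gripper":0},
    {"dx":0,"dy":0,"dz":0,"ax":0,"ay":0,"az":0,"gripper":0},
  ],
)

```text
time: 2.52
tool_pos: [0.5539, -0.3449, 0.1792]
tool_rot: [-3.14, -0.001, 1.379]
contact_force: [-0.8, 0.1, -0.6]
finger_gap: 0.999
```

```bash
python3 - <<'E'
from h import *
from station import robot
for n in("top","side"):
    s=robot.snapshot(n);pickle.dump(s,open(n+"1.pkl","wb"))
    if n=="top": crop(s,300,130,130,100,4,"t1.png")
    else: crop(s,290,190,110,110,5,"s1.png")
E
python3 -c "
import cv2,numpy as np
a=cv2.imread('pics/t1.png');b=cv2.imread('pics/s1.png');b=cv2.resize(b,(280,280));a=cv2.resize(a,(520,400))
c=np.zeros((400,800,3),np.uint8);c[:400,:520]=a;c[:280,520:]=b;cv2.imwrite('pics/c1.png',c)"
```

```text
(no output)
```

View pics/s1.png

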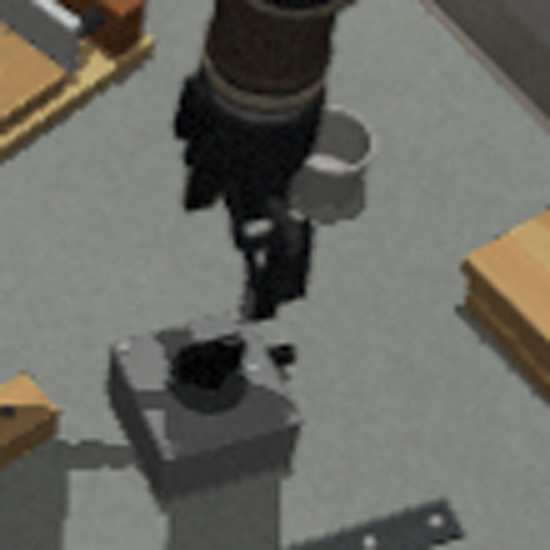

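View pics/t1.png

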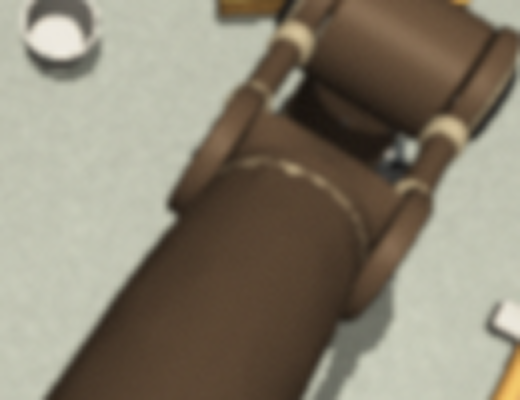

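The side view shows the gripper above the starter with the knob between the finger lines; the top view is blocked by the arm. I descend to grip height.

Call:
send_rows(
  series=[
    {"dx":0,"dy":0,"dz":2,"ax":0,"ay":0,"az":0,"gripper":0},
    {"dx":0,"dy":0,"dz":3,"ax":0,"ay":0,"az":0,"gripper":0},
    {"dx":0,"dy":0,"dz":2,"ax":0,"ay":0,"az":0,"gripper":0},
    {"dx":0,"dy":0,"dz":2,"ax":0,"ay":0,"az":0,"gripper":0},
    {"dx":0,"dy":0,"dz":1.1,"ax":0,"ay":0,"az":0,"gripper":0},
    {"dx":0,"dy":0,"dz":0.6,"ax":0,"ay":0,"az":0,"gripper":0},
    {"dx":0,"dy":0,"dz":0,"ax":0,"ay":0,"az":0,"gripper":0},
  ],
)

```text
time: 3.2
tool_pos: [0.5536, -0.3437, 0.0718]
tool_rot: [-3.139, -0.001, 1.379]
contact_force: [0.6, -0.0, -0.1]
finger_gap: 0.999
```

```bash
python3 - <<'E'
from h import *
from station import robot
s=robot.snapshot("side");pickle.dump(s,open("side2.pkl","wb"))
crop(s,295,215,80,75,8,"s2.png");o=robot.observe();print(o["contact_force"],o["ft_torque"],o["tool_pos"])
E
```

```text
[-0.62587635 -0.23016753  1.1247822 ] [-0.02732802 -0.01814139 -0.01052791] [ 0.55445103 -0.34434642  0.07317655]
```

View pics/s2.png

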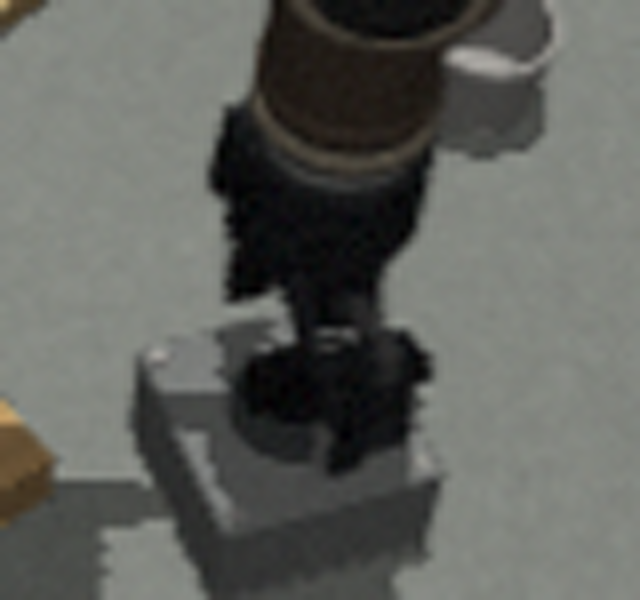

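Fingers straddle the knob: one at (345,440), the bar to its left at (300,380), and no contact force. I close on the bar.

Call:
send_rows(
  series=[
    {"dx":0,"dy":0,"dz":0,"ax":0,"ay":0,"az":0,"gripper":0.6},
    {"dx":0,"dy":0,"dz":0,"ax":0,"ay":0,"az":0,"gripper":0.8},
    {"dx":0,"dy":0,"dz":0,"ax":0,"ay":0,"az":0,"gripper":1},
    {"dx":0,"dy":0,"dz":0,"ax":0,"ay":0,"az":0,"gripper":1},
    {"dx":0,"dy":0,"dz":0,"ax":0,"ay":0,"az":0,"gripper":1},
    {"dx":0,"dy":0,"dz":0,"ax":0,"ay":0,"az":0,"gripper":1},
  ],
  newtons=40,
)

```text
time: 3.75
tool_pos: [0.5549, -0.3445, 0.0742]
tool_rot: [3.141, -0.0, 1.379]
contact_force: [-1.3, 1.7, 3.3]
finger_gap: 0.227
```

```bash
python3 - <<'E'
from station import robot
o=robot.observe();print(o["contact_force"],o["ft_torque"],o["tool_pos"],o["tool_rot"],o["finger_gap"],o["joint_positions"])
E
```

```text
[-1.34876836  1.66603507  3.34442088] [0.27845058 0.10938436 0.02940096] [ 0.55488343 -0.34452616  0.07424278] [ 3.14080808e+00 -2.01521123e-04  1.37872629e+00] 0.2267862272856199 [-6.22537147e-01  5.45898195e-01  1.66228657e+00  6.35562288e-04
  9.32779090e-01 -2.00164174e+00]
```

Call:
send_rows(
  series=[
    {"dx":0,"dy":0,"dz":0,"ax":0,"ay":0,"az":0,"gripper":1},
    {"dx":0,"dy":0,"dz":0,"ax":0,"ay":0,"az":0,"gripper":1},
    {"dx":0,"dy":0,"dz":0,"ax":0,"ay":0,"az":0,"gripper":1},
  ],
)

```text
time: 4.0
tool_pos: [0.5549, -0.3446, 0.0742]
tool_rot: [3.141, -0.0, 1.379]
contact_force: [-1.0, 2.3, 5.2]
finger_gap: 0.229
```

```bash
python3 - <<'E'
from h import *
from station import robot
s=robot.snapshot("side");pickle.dump(s,open("side3.pkl","wb"))
crop(s,295,215,80,75,8,"s3.png");o=robot.observe();print(o["contact_force"],o["ft_torque"],o["tool_pos"],o["finger_gap"])
E
```

```text
[-0.46642457  2.03156317  6.65471795] [ 0.30978612  0.10118942 -0.03269395] [ 0.55488938 -0.34456421  0.07424233] 0.23234988614298058
```

View pics/s3.png

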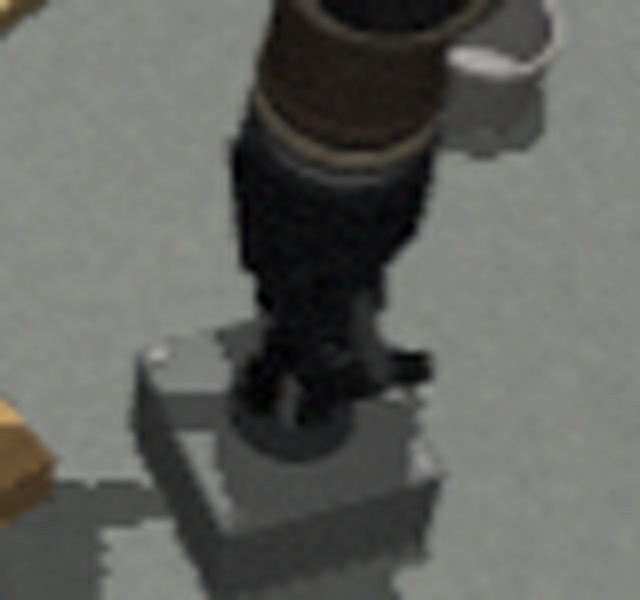

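Gap 0.23 (about 19 mm) is wider than the 13 mm bar, and there is a tilt moment. A fingertip is probably on the 24 mm neck. I open, rise 6 mm and regrip.

Call:
send_rows(
  series=[
    {"dx":0,"dy":0,"dz":0,"ax":0,"ay":0,"az":0,"gripper":0.4},
    {"dx":0,"dy":0,"dz":0,"ax":0,"ay":0,"az":0,"gripper":0.4},
    {"dx":0,"dy":0,"dz":-0.6,"ax":0,"ay":0,"az":0,"gripper":0.4},
    {"dx":0,"dy":0,"dz":0,"ax":0,"ay":0,"az":0,"gripper":0.7},
    {"dx":0,"dy":0,"dz":0,"ax":0,"ay":0,"az":0,"gripper":1},
    {"dx":0,"dy":0,"dz":0,"ax":0,"ay":0,"az":0,"gripper":1},
    {"dx":0,"dy":0,"dz":0,"ax":0,"ay":0,"az":0,"gripper":1},
    {"dx":0,"dy":0,"dz":0,"ax":0,"ay":0,"az":0,"gripper":1},
    {"dx":0,"dy":0,"dz":0,"ax":0,"ay":0,"az":0,"gripper":1},
  ],
)

```text
time: 4.8
tool_pos: [0.5545, -0.3445, 0.0794]
tool_rot: [3.142, -0.0, 1.379]
contact_force: [-1.0, 0.1, 2.5]
finger_gap: 0.144
```

```bash
python3 - <<'E'
from station import robot
o=robot.observe();print(o["contact_force"],o["ft_torque"],o["tool_pos"],o["tool_rot"],o["finger_gap"],o["joint_positions"])
E
```

```text
[-0.97712549  0.10349463  2.45863224] [0.15129162 0.01384048 0.03747357] [ 0.5545261  -0.34446618  0.07944132] [ 3.14159002e+00 -9.06733947e-05  1.37912798e+00] 0.14386614105508827 [-6.22579436e-01  5.38640068e-01  1.66111845e+00  1.03240755e-04
  9.41869612e-01 -2.00176816e+00]
```

The gap now matches the bar. Next, turn it clockwise.

Call:
send_rows(
  series=[
    {"dx":0,"dy":0,"dz":0,"ax":0,"ay":0,"az":0.05,"gripper":1},
    {"dx":0,"dy":0,"dz":0,"ax":0,"ay":0,"az":0.1,"gripper":1},
    {"dx":0,"dy":0,"dz":0,"ax":0,"ay":0,"az":0.1,"gripper":1},
    {"dx":0,"dy":0,"dz":0,"ax":0,"ay":0,"az":0.1,"gripper":1},
    {"dx":0,"dy":0,"dz":0,"ax":0,"ay":0,"az":0.1,"gripper":1},
    {"dx":0,"dy":0,"dz":0,"ax":0,"ay":0,"az":0.1,"gripper":1},
    {"dx":0,"dy":0,"dz":0,"ax":0,"ay":0,"az":0.1,"gripper":1},
    {"dx":0,"dy":0,"dz":0,"ax":0,"ay":0,"az":0.1,"gripper":1},
    {"dx":0,"dy":0,"dz":0,"ax":0,"ay":0,"az":0.1,"gripper":1},
    {"dx":0,"dy":0,"dz":0,"ax":0,"ay":0,"az":0.1,"gripper":1},
  ],
)

```text
time: 5.63
tool_pos: [0.5555, -0.3432, 0.0794]
tool_rot: [-3.141, -0.002, 0.424]
contact_force: [1.9, 3.8, 1.3]
finger_gap: 0.144
```

```bash
python3 - <<'E'
from station import robot
o=robot.observe();print(o["contact_force"],o["ft_torque"],o["tool_pos"],o["tool_rot"],o["finger_gap"],o["joint_positions"])
E
```

```text
[1.92903677 3.75205786 1.29858678] [ 0.62177855 -0.44123156  0.12533585] [ 0.55550009 -0.34319225  0.07943777] [-3.14054322e+00 -2.28520955e-03  4.24170639e-01] 0.1436259331426787 [-0.62126783  0.53868221  1.66106176  0.00309626  0.94161279 -1.04726148]
```

Call:
send_rows(
  series=[
    {"dx":0,"dy":0,"dz":0,"ax":0,"ay":0,"az":0.04,"gripper":1},
    {"dx":0,"dy":0,"dz":0,"ax":0,"ay":0,"az":0.03,"gripper":1},
    {"dx":0,"dy":0,"dz":0,"ax":0,"ay":0,"az":0.03,"gripper":1},
    {"dx":0,"dy":0,"dz":0,"ax":0,"ay":0,"az":0.02,"gripper":1},
    {"dx":0,"dy":0,"dz":0,"ax":0,"ay":0,"az":0,"gripper":1},
  ],
)

```text
time: 6.05
tool_pos: [0.5556, -0.3431, 0.0794]
tool_rot: [-3.141, -0.002, 0.31]
contact_force: [3.1, 4.6, 1.6]
finger_gap: 0.144
```

```bash
python3 - <<'E'
from station import robot
o=robot.observe();print(o["contact_force"],o["ft_torque"],o["tool_pos"],o["tool_rot"],o["finger_gap"],o["joint_positions"])
E
```

```text
[3.08548469 4.63847486 1.64805936] [ 0.72240476 -0.4770788   0.5712648 ] [ 0.5556419  -0.34310566  0.07943004] [-3.14057848e+00 -2.03192693e-03  3.10200944e-01] 0.1438643649406175 [-0.62090597  0.53874251  1.66098326  0.00276536  0.9414694  -0.93273519]
```

The moment jumped from 0.13 to 0.57 N m after 1.07 rad, so the knob is at its stop. I let go, wait, then lift.

Call:
send_rows(
  series=[
    {"dx":0,"dy":0,"dz":0,"ax":0,"ay":0,"az":0,"gripper":0},
    {"dx":0,"dy":0,"dz":0,"ax":0,"ay":0,"az":0,"gripper":0},
    {"dx":0,"dy":0,"dz":0,"ax":0,"ay":0,"az":0,"gripper":0},
    {"dx":0,"dy":0,"dz":0,"ax":0,"ay":0,"az":0,"gripper":0},
    {"dx":0,"dy":0,"dz":0,"ax":0,"ay":0,"az":0,"gripper":0},
    {"dx":0,"dy":0,"dz":0,"ax":0,"ay":0,"az":0,"gripper":0},
    {"dx":0,"dy":0,"dz":-2,"ax":0,"ay":0,"az":0,"gripper":0},
    {"dx":0,"dy":0,"dz":-3,"ax":0,"ay":0,"az":0,"gripper":0},
    {"dx":0,"dy":0,"dz":-3,"ax":0,"ay":0,"az":0,"gripper":0},
  ],
)

```text
time: 6.8
tool_pos: [0.5533, -0.3443, 0.1586]
tool_rot: [-3.139, 0.002, 0.309]
contact_force: [0.5, -0.7, 0.4]
finger_gap: 0.995
```

```bash
python3 - <<'E'
from h import *
from station import robot
s=robot.snapshot("side");pickle.dump(s,open("side4.pkl","wb"))
crop(s,255,215,120,75,6,"s4.png");o=robot.observe();print(o["contact_force"],o["ft_torque"],o["tool_pos"],o["finger_gap"])
A,B,J=np.load("poses.npy")
o=o["tool_pos"];y=0.31
for name,d in(("to above batten",B[:2]-o[:2]),):
    print(name,"dx",100*(d[0]*np.cos(y)+d[1]*np.sin(y)),"dy",100*(d[0]*np.sin(y)-d[1]*np.cos(y)),"yaw target",B[2]+np.pi/2)
E
```

```text
[ 2.3595547  -1.52609422  3.90291189] [-0.02907841 -0.06820485 -0.00860763] [ 0.5576593  -0.34728062  0.16735618] 0.9994235224620289
to above batten dx -14.766428981753632 dy -10.150513549318966 yaw target 1.7015220351015115
```

View pics/s4.png

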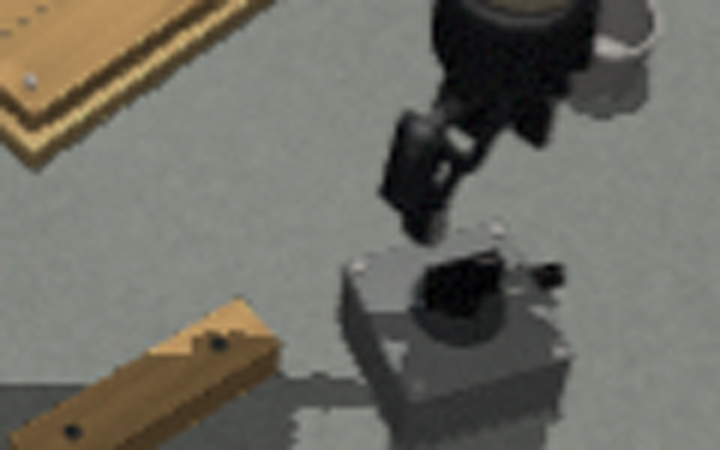

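The knob bar points as before, from (425,300) to (500,260), so it sprang back. I move over the batten.

Call:
send_rows(
  series=[
    {"dx":-2.5,"dy":-1.63,"dz":0,"ax":0,"ay":0,"az":0,"gripper":0},
    {"dx":-2.4,"dy":-1.63,"dz":0,"ax":0,"ay":0,"az":0,"gripper":0},
    {"dx":-2.4,"dy":-1.63,"dz":0,"ax":0,"ay":0,"az":0,"gripper":0},
    {"dx":-2.4,"dy":-1.63,"dz":0,"ax":0,"ay":0,"az":0,"gripper":0},
    {"dx":-2.4,"dy":-1.63,"dz":0,"ax":0,"ay":0,"az":0,"gripper":0},
    {"dx":-2.4,"dy":-1.63,"dz":0,"ax":0,"ay":0,"az":0,"gripper":0},
    {"dx":0,"dy":0,"dz":0,"ax":0,"ay":0,"az":-0.1,"gripper":0},
    {"dx":0,"dy":0,"dz":0,"ax":0,"ay":0,"az":-0.1,"gripper":0},
    {"dx":0,"dy":0,"dz":0,"ax":0,"ay":0,"az":-0.1,"gripper":0},
    {"dx":0,"dy":0,"dz":0,"ax":0,"ay":0,"az":-0.1,"gripper":0},
  ],
)

```text
time: 7.68
tool_pos: [0.3865, -0.296, 0.1597]
tool_rot: [3.14, 0.0, 0.713]
contact_force: [-1.2, -0.5, 0.5]
finger_gap: 1.001
```

Call:
send_rows(
  series=[
    {"dx":0,"dy":0,"dz":0,"ax":0,"ay":0,"az":-0.1,"gripper":0},
    {"dx":0,"dy":0,"dz":0,"ax":0,"ay":0,"az":-0.1,"gripper":0},
    {"dx":0,"dy":0,"dz":0,"ax":0,"ay":0,"az":-0.1,"gripper":0},
    {"dx":0,"dy":0,"dz":0,"ax":0,"ay":0,"az":-0.1,"gripper":0},
    {"dx":0,"dy":0,"dz":0,"ax":0,"ay":0,"az":-0.1,"gripper":0},
    {"dx":0,"dy":0,"dz":0,"ax":0,"ay":0,"az":-0.1,"gripper":0},
    {"dx":0,"dy":0,"dz":0,"ax":0,"ay":0,"az":-0.1,"gripper":0},
    {"dx":0,"dy":0,"dz":0,"ax":0,"ay":0,"az":-0.1,"gripper":0},
    {"dx":0,"dy":0,"dz":0,"ax":0,"ay":0,"az":-0.1,"gripper":0},
    {"dx":0,"dy":0,"dz":0,"ax":0,"ay":0,"az":-0.09,"gripper":0},
  ],
)

```text
time: 8.52
tool_pos: [0.3866, -0.296, 0.1595]
tool_rot: [3.141, 0.001, 1.703]
contact_force: [-0.1, -0.0, 0.1]
finger_gap: 1.003
```

```bash
python3 - <<'E'
from h import *
from station import robot
o=robot.observe();print(o["tool_pos"],o["tool_rot"],o["finger_gap"])
s=robot.snapshot("side")
crop(s,215,200,160,120,5,"s5.png");o=robot.observe();print(o["tool_pos"],o["tool_rot"],o["finger_gap"],o["joint_positions"])
E
```

```text
[ 0.386637   -0.2959806   0.15953405] [3.14114805e+00 1.03754025e-03 1.70345187e+00] 1.0025010946531934
[ 0.38664139 -0.29596283  0.15952535] [3.14116390e+00 1.03441259e-03 1.70596267e+00] 1.0042770049834158 [-7.42575578e-01  1.39699029e-01  2.01976654e+00 -3.98319468e-04
  9.81057426e-01 -2.44831713e+00]
```

View pics/s5.png

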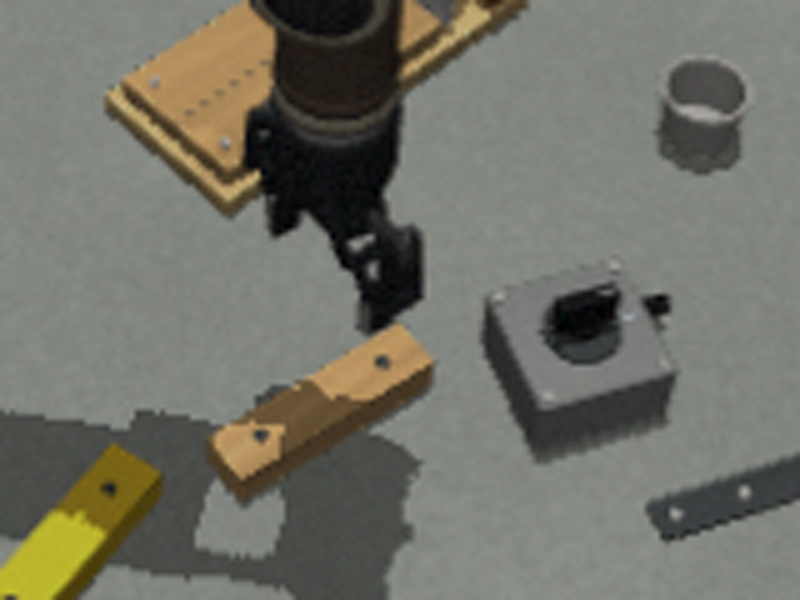

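The knob is clearly at rest with the bar at (585,310). The batten is below the gripper at (320,410). I descend onto it.

Call:
send_rows(
  series=[
    {"dx":0,"dy":0,"dz":2,"ax":0,"ay":0,"az":0,"gripper":0},
    {"dx":0,"dy":0,"dz":3,"ax":0,"ay":0,"az":0,"gripper":0},
    {"dx":0,"dy":0,"dz":3,"ax":0,"ay":0,"az":0,"gripper":0},
    {"dx":0,"dy":0,"dz":2.5,"ax":0,"ay":0,"az":0,"gripper":0},
    {"dx":0,"dy":0,"dz":2,"ax":0,"ay":0,"az":0,"gripper":0},
    {"dx":0,"dy":0,"dz":1.2,"ax":0,"ay":0,"az":0,"gripper":0},
    {"dx":0,"dy":0,"dz":0.8,"ax":0,"ay":0,"az":0,"gripper":0},
    {"dx":0,"dy":0,"dz":0,"ax":0,"ay":0,"az":0,"gripper":0},
  ],
)

```text
time: 9.23
tool_pos: [0.3855, -0.2948, 0.0128]
tool_rot: [-3.14, -0.002, 1.698]
contact_force: [-0.2, -0.3, -0.5]
finger_gap: 0.998
```

```bash
python3 - <<'E'
from h import *
from station import robot
s=robot.snapshot("side")
crop(s,235,220,100,75,8,"s6.png");o=robot.observe();print(o["tool_pos"],o["tool_rot"],o["finger_gap"],o["contact_force"])
E
```

```text
[ 0.38627471 -0.29537836  0.01383096] [-3.14079681e+00 -8.03303773e-04  1.69795240e+00] 1.0021832827209152 [ 0.00088406 -0.40131518  0.39821325]
```

View pics/s6.png

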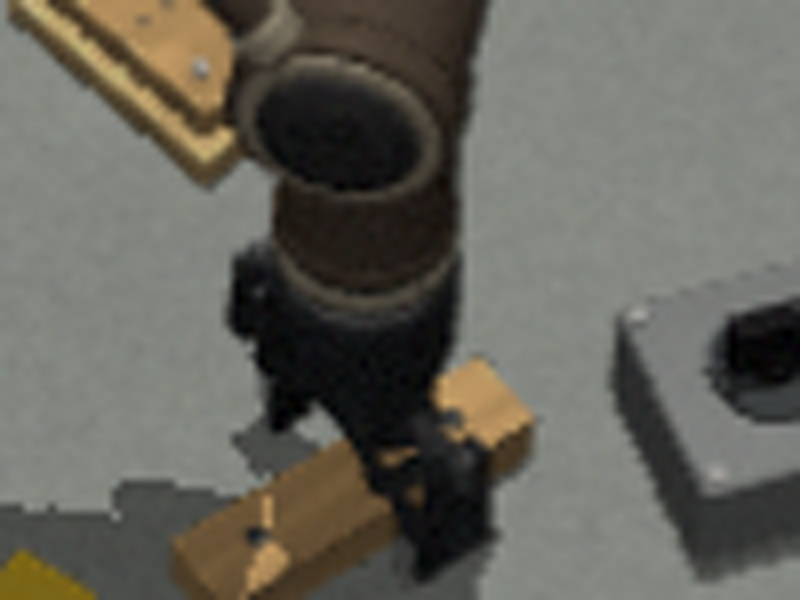

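Fingers straddle the batten, with the near finger at (440,520) and the batten running from (180,550) to (500,400). I close.

Call:
send_rows(
  series=[
    {"dx":0,"dy":0,"dz":0,"ax":0,"ay":0,"az":0,"gripper":0.4},
    {"dx":0,"dy":0,"dz":0,"ax":0,"ay":0,"az":0,"gripper":0.7},
    {"dx":0,"dy":0,"dz":0,"ax":0,"ay":0,"az":0,"gripper":1},
    {"dx":0,"dy":0,"dz":0,"ax":0,"ay":0,"az":0,"gripper":1},
    {"dx":0,"dy":0,"dz":0,"ax":0,"ay":0,"az":0,"gripper":1},
    {"dx":0,"dy":0,"dz":0,"ax":0,"ay":0,"az":0,"gripper":1},
    {"dx":0,"dy":0,"dz":0,"ax":0,"ay":0,"az":0,"gripper":1},
  ],
  newtons=80,
)

```text
time: 9.87
tool_pos: [0.3877, -0.2965, 0.0156]
tool_rot: [3.14, 0.002, 1.699]
contact_force: [0.6, 0.7, 6.2]
finger_gap: 0.453
```

Call:
send_rows(
  series=[
    {"dx":0,"dy":0,"dz":-0.5,"ax":0,"ay":0,"az":0,"gripper":1},
    {"dx":0,"dy":0,"dz":-1.5,"ax":0,"ay":0,"az":0,"gripper":1},
    {"dx":0,"dy":0,"dz":-2,"ax":0,"ay":0,"az":0,"gripper":1},
    {"dx":0,"dy":0,"dz":-2,"ax":0,"ay":0,"az":0,"gripper":1},
    {"dx":0,"dy":0,"dz":-2,"ax":0,"ay":0,"az":0,"gripper":1},
    {"dx":0,"dy":0,"dz":-2,"ax":0,"ay":0,"az":0,"gripper":1},
    {"dx":0,"dy":0,"dz":-1,"ax":0,"ay":0,"az":0,"gripper":1},
    {"dx":0,"dy":0,"dz":0,"ax":0,"ay":0,"az":0,"gripper":1},
  ],
)

```text
time: 10.53
tool_pos: [0.388, -0.2967, 0.1267]
tool_rot: [3.138, 0.004, 1.699]
contact_force: [1.0, -1.6, -1.8]
finger_gap: 0.452
```

```bash
python3 - <<'E'
from h import *
from station import robot
s=robot.snapshot("side")
crop(s,205,190,130,100,6,"s7.png");o=robot.observe();print(o["tool_pos"],o["tool_rot"],o["finger_gap"],o["contact_force"],o["ft_torque"])
pickle.dump(s,open("side7.pkl","wb"))
p=o["tool_pos"];y=o["tool_rot"][2]
A,B,J=np.load("poses.npy");u=np.array([np.cos(J[2]),np.sin(J[2])])
tg=J[:2]-.03*u; d=tg-p[:2]
print(tg,"dx",100*(d[0]*np.cos(y)+d[1]*np.sin(y)),"dy",100*(d[0]*np.sin(y)-d[1]*np.cos(y)),"turn",-(J[2]-B[2]))
E
```

```text
[ 0.38711803 -0.29595635  0.12517957] [3.13994918e+00 1.94114784e-03 1.69895864e+00] 0.4463679937165227 [-0.00602269 -0.5758128  -1.67753562] [-0.03168688 -0.01985644 -0.02245888]
[ 0.52240437 -0.0110455 ] dx 26.528295880863347 dy 17.05917383256303 turn -0.10969021931036671
```

View pics/s7.png

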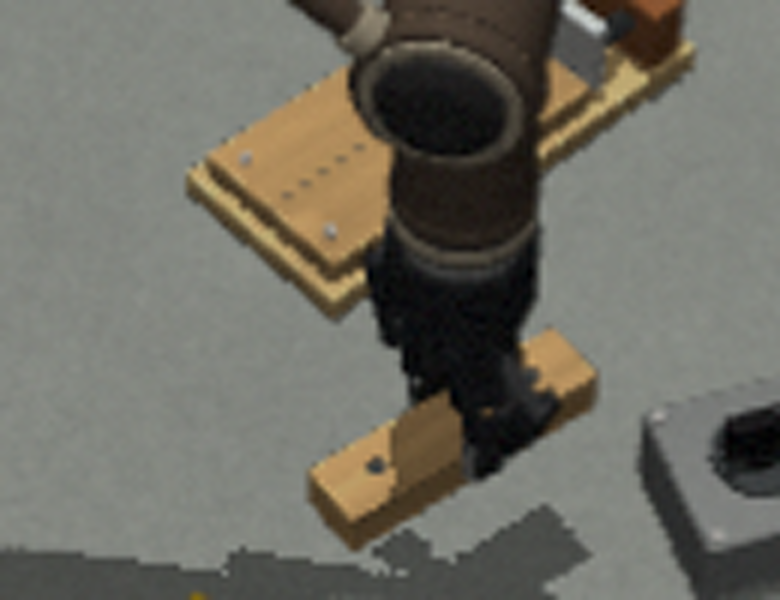

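The batten is held level and square in the grip and clear of the table, seen from (330,500) to (570,360). I turn it to the jig's yaw and carry it over the board, short of the fence.

Call:
send_rows(
  series=[
    {"dx":0,"dy":0,"dz":0,"ax":0,"ay":0,"az":-0.055,"gripper":1},
    {"dx":0,"dy":0,"dz":0,"ax":0,"ay":0,"az":-0.057,"gripper":1},
    {"dx":1.5,"dy":1.2,"dz":0,"ax":0,"ay":0,"az":0,"gripper":1},
    {"dx":2.5,"dy":2.0,"dz":0,"ax":0,"ay":0,"az":0,"gripper":1},
    {"dx":2.5,"dy":2.0,"dz":0,"ax":0,"ay":0,"az":0,"gripper":1},
    {"dx":2.5,"dy":2.0,"dz":0,"ax":0,"ay":0,"az":0,"gripper":1},
    {"dx":2.5,"dy":2.0,"dz":0,"ax":0,"ay":0,"az":0,"gripper":1},
    {"dx":2.5,"dy":2.0,"dz":0,"ax":0,"ay":0,"az":0,"gripper":1},
    {"dx":2.5,"dy":2.0,"dz":0,"ax":0,"ay":0,"az":0,"gripper":1},
    {"dx":2.5,"dy":2.0,"dz":0,"ax":0,"ay":0,"az":0,"gripper":1},
  ],
)

```text
time: 11.42
tool_pos: [0.4878, -0.0729, 0.1223]
tool_rot: [-3.138, -0.002, 1.811]
contact_force: [0.4, -0.4, -0.7]
finger_gap: 0.449
```

Call:
send_rows(
  series=[
    {"dx":2.5,"dy":2.0,"dz":0,"ax":0,"ay":0,"az":0,"gripper":1},
    {"dx":2.0,"dy":1.7,"dz":0,"ax":0,"ay":0,"az":0,"gripper":1},
    {"dx":0.95,"dy":1.0,"dz":0,"ax":0,"ay":0,"az":0,"gripper":1},
    {"dx":0,"dy":0,"dz":0,"ax":0,"ay":0,"az":0,"gripper":1},
    {"dx":0,"dy":0,"dz":0,"ax":0,"ay":0,"az":0,"gripper":1},
  ],
)

```text
time: 11.83
tool_pos: [0.5207, -0.0104, 0.1228]
tool_rot: [-3.139, -0.0, 1.813]
contact_force: [-0.2, -0.5, -1.3]
finger_gap: 0.454
```

```bash
cat > look.py <<'E'
import sys
from h import *
from station import robot
k=sys.argv[1]
for n in("top","side"):
    s=robot.snapshot(n);pickle.dump(s,open(n+k+".pkl","wb"))
    if n=="top": crop(s,215,140,110,120,5,"t"+k+".png")
    else: crop(s,225,150,110,100,7,"s"+k+".png")
o=robot.observe()
for q in("time","tool_pos","tool_rot","finger_gap","contact_force","ft_torque","joint_positions"):print(q,np.round(o[q],4))
A,B,J=np.load("poses.npy");c,q=np.cos(J[2]),np.sin(J[2]);d=o["tool_pos"][:2]-J[:2]
f=o["contact_force"]
print("TCP in jig",c*d[0]+q*d[1],-q*d[0]+c*d[1],"yawerr",o["tool_rot"][2]-np.pi/2-J[2],"force jig x,y",c*f[0]+q*f[1],-q*f[0]+c*f[1])
E
python3 look.py 8
```

```text
time 11.9333
tool_pos [ 0.5204 -0.0115  0.1232]
tool_rot [-3.1390e+00 -3.0000e-04  1.8105e+00]
finger_gap 0.4499
contact_force [-0.7178  0.0773 -0.2444]
ft_torque [-0.036  -0.034   0.0222]
joint_positions [-1.0540e-01  2.5740e-01  1.9637e+00 -8.0000e-04  9.2300e-01 -1.9154e+00]
TCP in jig -0.032014175871290705 4.300061938603168e-05 yawerr -0.0007147573570408239 force jig x,y -0.6787428235140087 0.24601539282415957
```

View pics/t8.png

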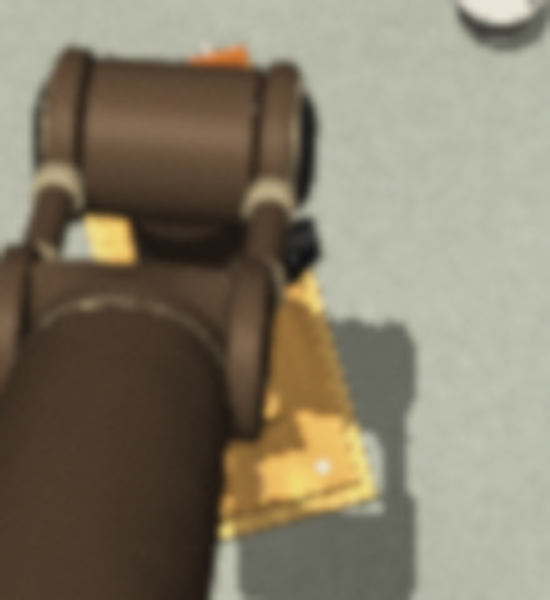

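View pics/s8.png

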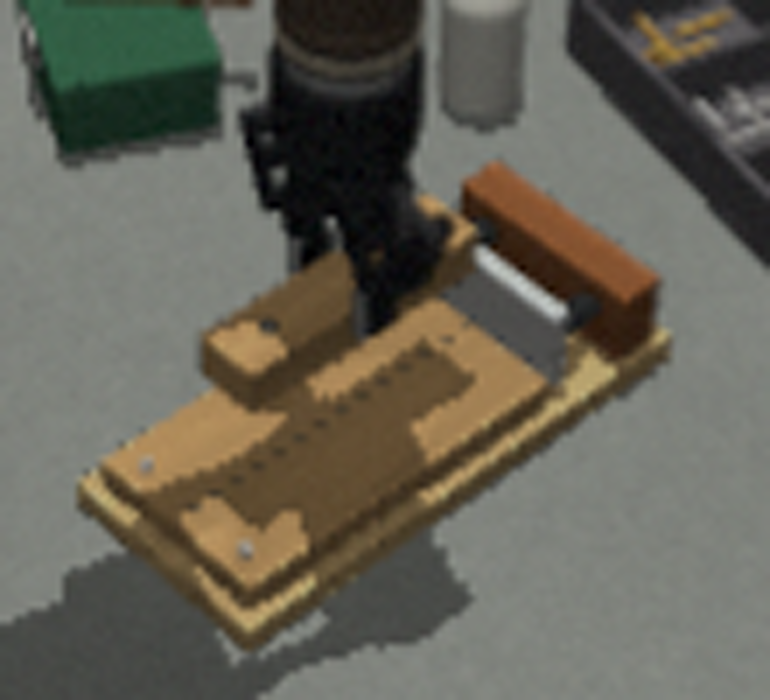

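The batten hangs parallel above the board, from (230,370) to (450,240), clear of the fence. I lower to about 8 mm above the board and check.

Call:
send_rows(
  series=[
    {"dx":0,"dy":0,"dz":1,"ax":0,"ay":0,"az":0,"gripper":1},
    {"dx":0,"dy":0,"dz":1.5,"ax":0,"ay":0,"az":0,"gripper":1},
    {"dx":0,"dy":0,"dz":1.5,"ax":0,"ay":0,"az":0,"gripper":1},
    {"dx":0,"dy":0,"dz":1.5,"ax":0,"ay":0,"az":0,"gripper":1},
    {"dx":0,"dy":0,"dz":0.8,"ax":0,"ay":0,"az":0,"gripper":1},
    {"dx":0,"dy":0,"dz":0,"ax":0,"ay":0,"az":0,"gripper":1},
    {"dx":0,"dy":0,"dz":0,"ax":0,"ay":0,"az":0,"gripper":1},
  ],
)

```text
time: 12.52
tool_pos: [0.5209, -0.0113, 0.0606]
tool_rot: [-3.14, -0.0, 1.81]
contact_force: [0.2, 1.4, -0.4]
finger_gap: 0.448
```

```bash
python3 look.py 9
```

```text
time 12.6167
tool_pos [ 0.5224 -0.0111  0.0619]
tool_rot [3.1402e+00 5.0000e-04 1.8104e+00]
finger_gap 0.4518
contact_force [-0.0669  0.1998 -1.0103]
ft_torque [ 0.0026 -0.0272 -0.0148]
joint_positions [-0.1045  0.3594  1.9857 -0.      0.795  -1.9149]
TCP in jig -0.030016066121535092 -3.671792033408099e-05 yawerr -0.0008206881215567507 force jig x,y -0.017344105555377784 0.21001571018853527
```

View pics/s9.png

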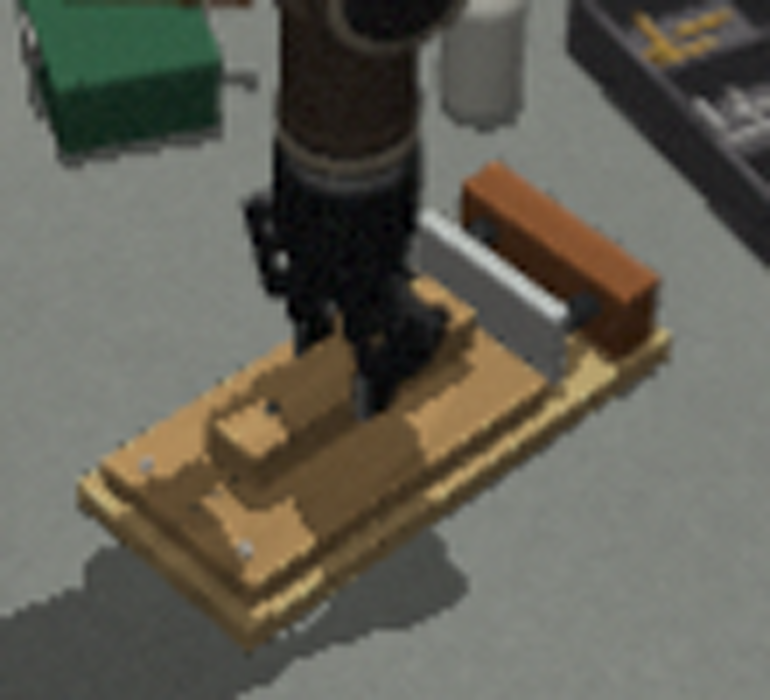

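View pics/t9.png

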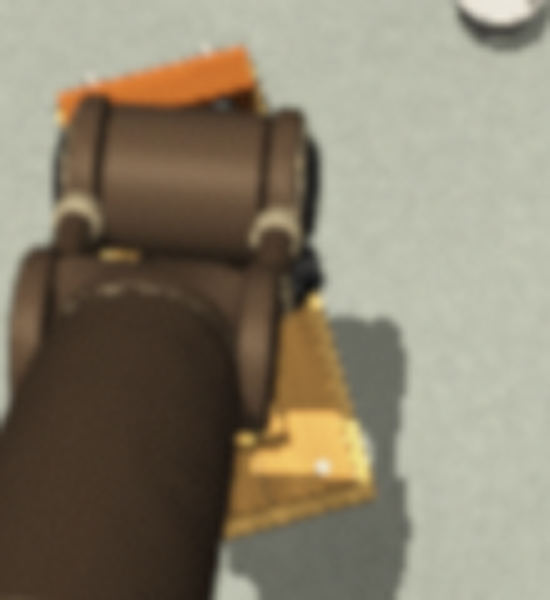

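Call:
send_rows(
  series=[
    {"dx":0,"dy":0,"dz":0.5,"ax":0,"ay":0,"az":0,"gripper":1},
    {"dx":0,"dy":0,"dz":0.3,"ax":0,"ay":0,"az":0,"gripper":1},
    {"dx":0,"dy":0,"dz":0,"ax":0,"ay":0,"az":0,"gripper":1},
    {"dx":0,"dy":0,"dz":0,"ax":0,"ay":0,"az":0,"gripper":1},
  ],
)

```text
time: 12.95
tool_pos: [0.5216, -0.0106, 0.0532]
tool_rot: [-3.141, -0.0, 1.811]
contact_force: [0.1, -0.3, -1.0]
finger_gap: 0.448
```

Call:
send_rows(
  series=[
    {"dx":0,"dy":0,"dz":0.1,"ax":0,"ay":0,"az":0,"gripper":1},
    {"dx":0,"dy":0,"dz":0,"ax":0,"ay":0,"az":0,"gripper":1},
    {"dx":0,"dy":0,"dz":0,"ax":0,"ay":0,"az":0,"gripper":1},
  ],
)

```text
time: 13.2
tool_pos: [0.5218, -0.0106, 0.0523]
tool_rot: [3.141, 0.0, 1.811]
contact_force: [-0.1, -0.2, -0.9]
finger_gap: 0.448
```

Call:
send_rows(
  series=[
    {"dx":0,"dy":0,"dz":0.1,"ax":0,"ay":0,"az":0,"gripper":1},
    {"dx":0,"dy":0,"dz":0,"ax":0,"ay":0,"az":0,"gripper":1},
    {"dx":0,"dy":0,"dz":0,"ax":0,"ay":0,"az":0,"gripper":1},
  ],
)

```text
time: 13.45
tool_pos: [0.522, -0.0107, 0.0516]
tool_rot: [3.141, 0.0, 1.811]
contact_force: [-0.2, 0.4, 2.7]
finger_gap: 0.447
```

Contact with the board is felt (Fz from -0.9 to +2.7 N). I check centring with an overlay.

```bash
python3 look.py 10; cat > ov.py <<'E'
import sys
from h import *
s=load("side"+sys.argv[1]);jx=float(sys.argv[2]);jy=float(sys.argv[3])
P=np.load("poses.npy");o=np.load("off.npy");J=P[2]
s2=dict(s);K=s["camera_matrix"].copy();K[0,2]+=o[1][0];K[1,2]+=o[1][1];s2["camera_matrix"]=K
def pts(p,L):
    L=np.atleast_2d(np.asarray(L,float));c,q=np.cos(p[2]),np.sin(p[2])
    return np.c_[p[0]+c*L[:,0]-q*L[:,1],p[1]+q*L[:,0]+c*L[:,1],L[:,2]]
def rect(x0,x1,y0,y1,z):return pts(J,[[x0,y0,z],[x1,y0,z],[x1,y1,z],[x0,y1,z],[x0,y0,z]])
g=(0,255,0);r=(0,0,255);b=(255,0,0)
f=float(sys.argv[4])
L=[(rect(-.15,.07,-.06,.06,.036),b),(rect(jx-.08,jx+.08,jy-.02,jy+.02,.066),g),(rect(jx-.08,jx+.08,jy-.02,jy+.02,.036),r),(rect(.075+f,.087+f,-.055,.055,.076),g),(pts(J,[[-.15,0,.036],[.07,0,.036]]),b)]
crop(s2,225,165,95,75,8,"ov"+sys.argv[1]+".png",L)
crop(s2,225,165,95,75,8,"raw"+sys.argv[1]+".png")
E
python3 ov.py 10 -0.030 0 0
```

```text
time 13.55
tool_pos [ 0.522  -0.0107  0.0516]
tool_rot [3.1411e+00 1.0000e-04 1.8110e+00]
finger_gap 0.4492
contact_force [-1.6192  0.5763  2.3489]
ft_torque [ 0.0684  0.0687 -0.0021]
joint_positions [-1.0390e-01  3.7740e-01  1.9884e+00  1.0000e-04  7.7530e-01 -1.9149e+00]
TCP in jig -0.030337616378162662 0.0004754490447845556 yawerr -0.00022213212346197664 force jig x,y -1.435432073722446 0.9452707585807077
```

View pics/ov10.png

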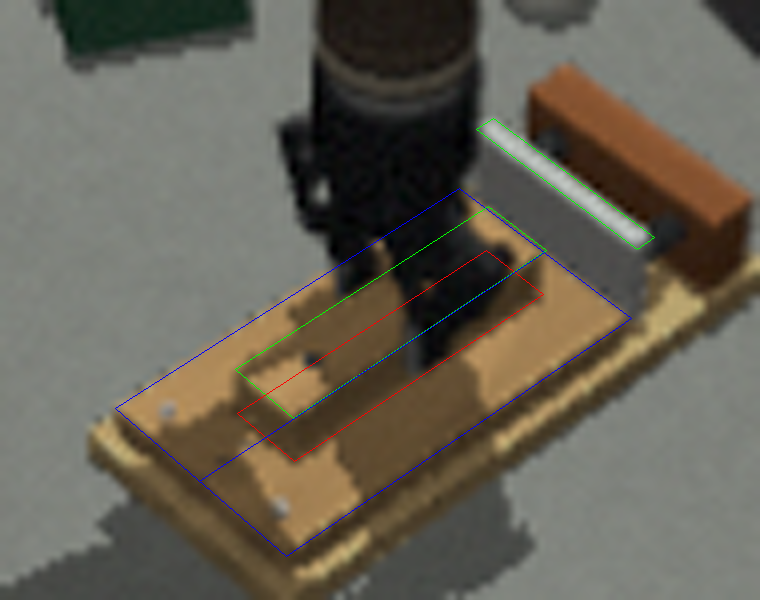

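View pics/raw10.png

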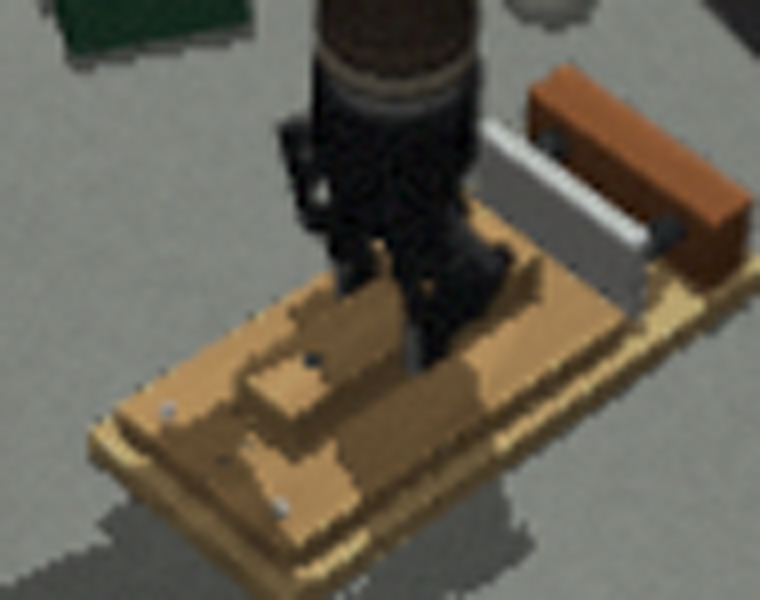

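The batten sits centred on the pencil line: overlay and image agree to about 1 mm, with the near top corners at (242,375) and (293,418). I push towards the fence.

Call:
send_rows(
  series=[
    {"dx":0,"dy":0.5,"dz":0,"ax":0,"ay":0,"az":0,"gripper":1},
    {"dx":0,"dy":0.5,"dz":0,"ax":0,"ay":0,"az":0,"gripper":1},
    {"dx":0,"dy":0.5,"dz":0,"ax":0,"ay":0,"az":0,"gripper":1},
    {"dx":0,"dy":0.3,"dz":0,"ax":0,"ay":0,"az":0,"gripper":1},
    {"dx":0,"dy":0,"dz":0,"ax":0,"ay":0,"az":0,"gripper":1},
    {"dx":0,"dy":0,"dz":0,"ax":0,"ay":0,"az":0,"gripper":1},
  ],
  newtons=100,
)

```text
time: 14.05
tool_pos: [0.5396, -0.0064, 0.0517]
tool_rot: [3.141, 0.0, 1.811]
contact_force: [-1.9, 0.2, 4.2]
finger_gap: 0.444
```

Call:
send_rows(
  series=[
    {"dx":0,"dy":0.3,"dz":0,"ax":0,"ay":0,"az":0,"gripper":1},
    {"dx":0,"dy":0,"dz":0,"ax":0,"ay":0,"az":0,"gripper":1},
    {"dx":0,"dy":0,"dz":0,"ax":0,"ay":0,"az":0,"gripper":1},
  ],
)

```text
time: 14.3
tool_pos: [0.5415, -0.0059, 0.0517]
tool_rot: [-3.14, 0.0, 1.811]
contact_force: [-3.9, -1.3, 7.5]
finger_gap: 0.448
```

Call:
send_rows(
  series=[
    {"dx":0,"dy":0.3,"dz":0,"ax":0,"ay":0,"az":0,"gripper":1},
    {"dx":0,"dy":0,"dz":0,"ax":0,"ay":0,"az":0,"gripper":1},
    {"dx":0,"dy":0,"dz":0,"ax":0,"ay":0,"az":0,"gripper":1},
  ],
)

```text
time: 14.55
tool_pos: [0.5444, -0.0052, 0.0517]
tool_rot: [-3.14, 0.0, 1.811]
contact_force: [-3.2, -1.4, 7.8]
finger_gap: 0.446
```

Call:
send_rows(
  series=[
    {"dx":0,"dy":0.3,"dz":0,"ax":0,"ay":0,"az":0,"gripper":1},
    {"dx":0,"dy":0,"dz":0,"ax":0,"ay":0,"az":0,"gripper":1},
    {"dx":0,"dy":0,"dz":0,"ax":0,"ay":0,"az":0,"gripper":1},
  ],
)

```text
time: 14.8
tool_pos: [0.5473, -0.0045, 0.0517]
tool_rot: [-3.14, 0.0, 1.811]
contact_force: [-3.9, -1.0, 7.4]
finger_gap: 0.448
```

```bash
python3 look.py 11
```

```text
time 14.9
tool_pos [ 0.5473 -0.0045  0.0517]
tool_rot [-3.1401e+00  1.0000e-04  1.8111e+00]
finger_gap 0.4483
contact_force [-4.3289 -0.635   8.1337]
ft_torque [-0.2695  0.4641 -0.0158]
joint_positions [-8.7500e-02  4.1670e-01  1.9278e+00 -7.0000e-04  7.9850e-01 -1.8981e+00]
TCP in jig -0.0042420578476627755 0.0004180858500919466 yawerr -0.00012295141821336286 force jig x,y -4.355626814967383 0.4140449468015065
```

```bash
python3 ov.py 11 -0.0042 0 0
```

```text
(no output)
```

View pics/ov11.png

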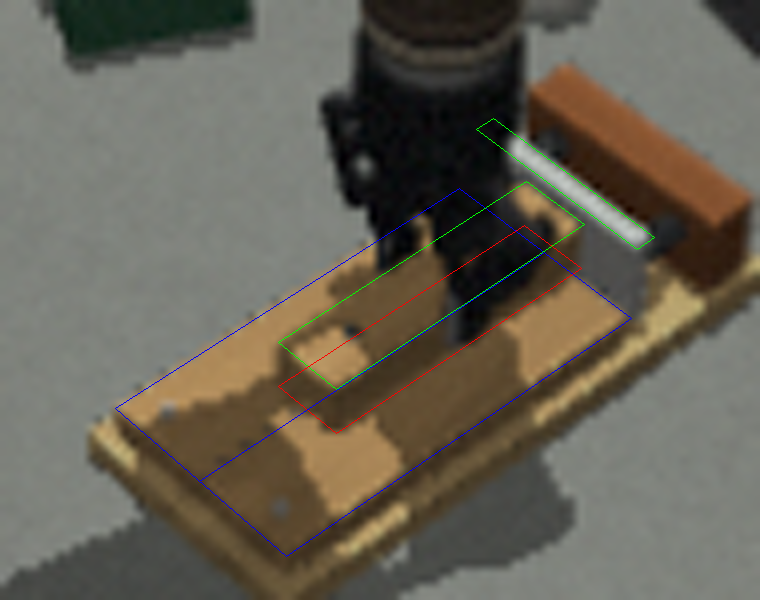

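View pics/raw11.png

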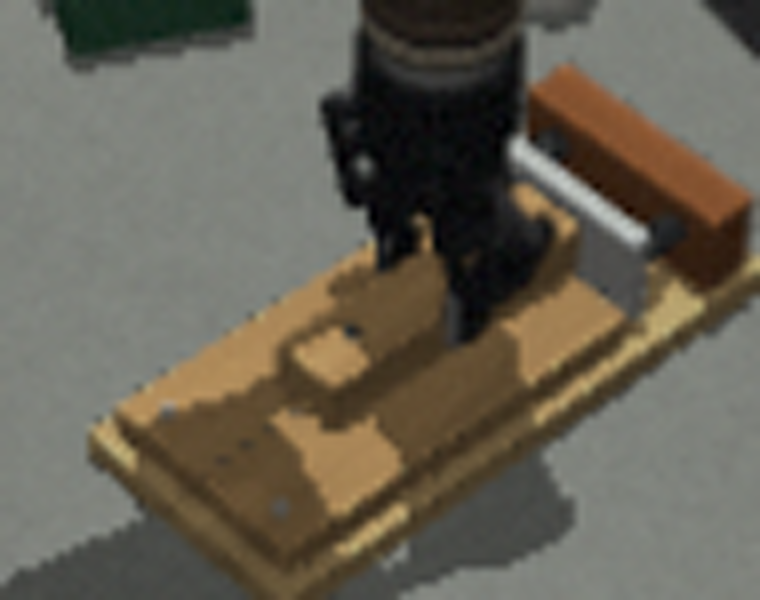

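The fence is still free, with its top edge on the model line, and the batten end is just at it. The 4 N is board friction from pressing down. I ease up 0.4 mm and push on in small steps.

Call:
send_rows(
  series=[
    {"dx":0,"dy":0,"dz":-0.04,"ax":0,"ay":0,"az":0,"gripper":1},
    {"dx":0,"dy":0,"dz":0,"ax":0,"ay":0,"az":0,"gripper":1},
    {"dx":0,"dy":0.1,"dz":0,"ax":0,"ay":0,"az":0,"gripper":1},
    {"dx":0,"dy":0,"dz":0,"ax":0,"ay":0,"az":0,"gripper":1},
    {"dx":0,"dy":0,"dz":0,"ax":0,"ay":0,"az":0,"gripper":1},
  ],
)

```text
time: 15.32
tool_pos: [0.548, -0.0042, 0.0517]
tool_rot: [-3.139, -0.0, 1.811]
contact_force: [-3.5, -2.4, 6.8]
finger_gap: 0.445
```

Call:
send_rows(
  series=[
    {"dx":0,"dy":0.2,"dz":0,"ax":0,"ay":0,"az":0,"gripper":1},
    {"dx":0,"dy":0,"dz":0,"ax":0,"ay":0,"az":0,"gripper":1},
    {"dx":0,"dy":0,"dz":0,"ax":0,"ay":0,"az":0,"gripper":1},
  ],
)

```text
time: 15.57
tool_pos: [0.5493, -0.0039, 0.0517]
tool_rot: [-3.138, -0.0, 1.811]
contact_force: [-5.9, -1.5, 8.6]
finger_gap: 0.447
```

Call:
send_rows(
  series=[
    {"dx":0,"dy":0.2,"dz":0,"ax":0,"ay":0,"az":0,"gripper":1},
    {"dx":0,"dy":0,"dz":0,"ax":0,"ay":0,"az":0,"gripper":1},
    {"dx":0,"dy":0,"dz":0,"ax":0,"ay":0,"az":0,"gripper":1},
  ],
)

```text
time: 15.82
tool_pos: [0.5504, -0.0036, 0.0517]
tool_rot: [-3.136, -0.001, 1.811]
contact_force: [-8.8, -3.5, 9.7]
finger_gap: 0.445
```

Call:
send_rows(
  series=[
    {"dx":0,"dy":0.2,"dz":0,"ax":0,"ay":0,"az":0,"gripper":1},
    {"dx":0,"dy":0,"dz":0,"ax":0,"ay":0,"az":0,"gripper":1},
    {"dx":0,"dy":0,"dz":0,"ax":0,"ay":0,"az":0,"gripper":1},
  ],
)

```text
time: 16.07
tool_pos: [0.5515, -0.0033, 0.0517]
tool_rot: [-3.134, -0.001, 1.812]
contact_force: [-9.3, -3.4, 12.7]
finger_gap: 0.441
```

The fence is engaged. The push tilts the tool by about 7 mrad, so the front heel presses down and Fz rises. I level it and ease up a little.

Call:
send_rows(
  series=[
    {"dx":0,"dy":0,"dz":-0.03,"ax":-0.008,"ay":0,"az":0,"gripper":1},
    {"dx":0,"dy":0,"dz":0,"ax":0,"ay":0,"az":0,"gripper":1},
    {"dx":0,"dy":0,"dz":0,"ax":0,"ay":0,"az":0,"gripper":1},
    {"dx":0,"dy":0,"dz":0,"ax":0,"ay":0,"az":0,"gripper":1},
  ],
)

```text
time: 16.4
tool_pos: [0.5517, -0.0033, 0.0517]
tool_rot: [3.141, -0.001, 1.812]
contact_force: [-7.9, -3.2, 9.4]
finger_gap: 0.443
```

```bash
python3 look.py 12;python3 ov.py 12 -0.0002 0 0.004
```

```text
time 16.5
tool_pos [ 0.5517 -0.0033  0.0517]
tool_rot [ 3.1406e+00 -6.0000e-04  1.8117e+00]
finger_gap 0.445
contact_force [-7.9664 -3.7907  9.5767]
ft_torque [-0.7132  1.1945 -0.1234]
joint_positions [-8.5300e-02  4.2230e-01  1.9190e+00  1.2000e-03  7.9960e-01 -1.8978e+00]
TCP in jig 0.0003349231114624519 0.0005657658271257481 yawerr 0.00048295498633513234 force jig x,y -8.639836020330188 -1.784862571614889
```

View pics/ov12.png

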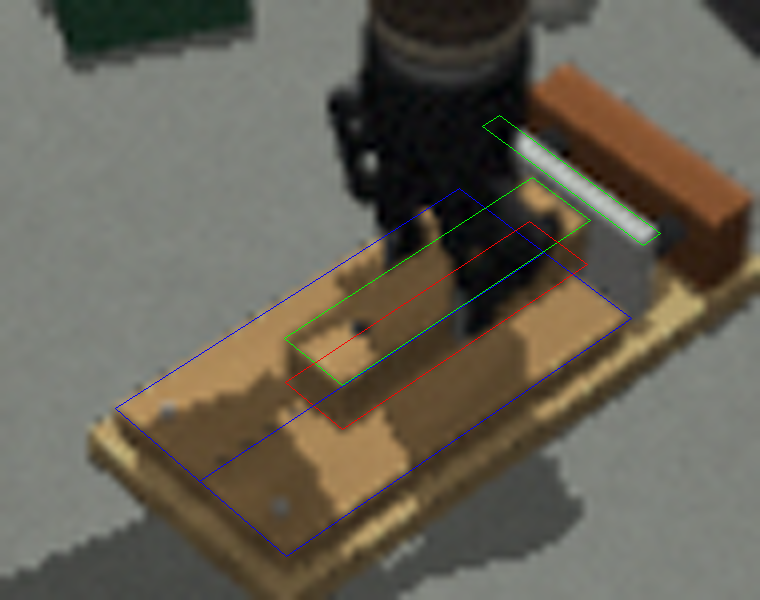

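View pics/raw12.png

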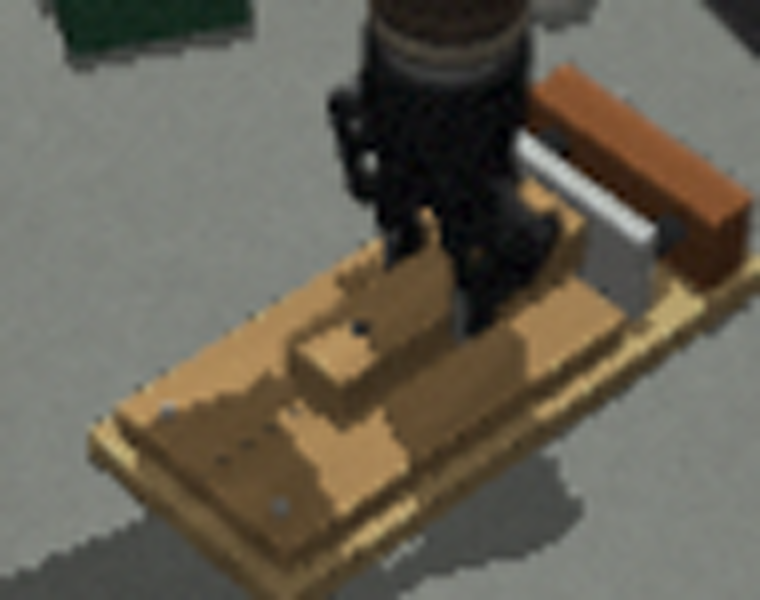

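Call:
send_rows(
  series=[
    {"dx":0,"dy":0,"dz":-0.06,"ax":0,"ay":0,"az":0,"gripper":1},
    {"dx":0,"dy":0,"dz":0,"ax":0,"ay":0,"az":0,"gripper":1},
    {"dx":0,"dy":0.2,"dz":0,"ax":-0.001,"ay":0,"az":0,"gripper":1},
    {"dx":0,"dy":0,"dz":0,"ax":0,"ay":0,"az":0,"gripper":1},
    {"dx":0,"dy":0,"dz":0,"ax":0,"ay":0,"az":0,"gripper":1},
  ],
)

```text
time: 16.92
tool_pos: [0.5524, -0.0031, 0.0517]
tool_rot: [-3.141, -0.001, 1.812]
contact_force: [-9.6, -5.0, 8.2]
finger_gap: 0.443
```

Call:
send_rows(
  series=[
    {"dx":0,"dy":0.2,"dz":-0.01,"ax":-0.001,"ay":0,"az":0,"gripper":1},
    {"dx":0,"dy":0,"dz":0,"ax":0,"ay":0,"az":0,"gripper":1},
    {"dx":0,"dy":0,"dz":0,"ax":0,"ay":0,"az":0,"gripper":1},
  ],
)

```text
time: 17.17
tool_pos: [0.5535, -0.0028, 0.0517]
tool_rot: [-3.14, -0.001, 1.812]
contact_force: [-11.4, -4.8, 10.2]
finger_gap: 0.447
```

```bash
python3 look.py 13
```

```text
time 17.2667
tool_pos [ 0.5534 -0.0028  0.0517]
tool_rot [-3.1398e+00 -1.1000e-03  1.8119e+00]
finger_gap 0.443
contact_force [-10.5109  -4.9206  10.2913]
ft_torque [-0.9613  1.5661 -0.112 ]
joint_positions [-8.4000e-02  4.2630e-01  1.9128e+00  6.0000e-04  8.0460e-01 -1.8963e+00]
TCP in jig 0.002112031528370089 0.0006209060980261812 yawerr 0.0006754330709072554 force jig x,y -11.380251711298872 -2.276334618338419
```

Call:
send_rows(
  series=[
    {"dx":0,"dy":0,"dz":-0.1,"ax":-0.001,"ay":0,"az":0,"gripper":1},
    {"dx":0,"dy":0,"dz":0,"ax":0,"ay":0,"az":0,"gripper":1},
    {"dx":0,"dy":0,"dz":0,"ax":0,"ay":0,"az":0,"gripper":1},
  ],
)

```text
time: 17.52
tool_pos: [0.5541, -0.0026, 0.0518]
tool_rot: [3.14, -0.001, 1.811]
contact_force: [-6.9, -4.6, 2.6]
finger_gap: 0.445
```

Call:
send_rows(
  series=[
    {"dx":0,"dy":0.2,"dz":-0.03,"ax":-0.001,"ay":0,"az":0,"gripper":1},
    {"dx":0,"dy":0,"dz":0,"ax":0,"ay":0,"az":0,"gripper":1},
    {"dx":0,"dy":0.2,"dz":-0.03,"ax":-0.001,"ay":0,"az":0,"gripper":1},
    {"dx":0,"dy":0,"dz":0,"ax":0,"ay":0,"az":0,"gripper":1},
    {"dx":0,"dy":0,"dz":0,"ax":0,"ay":0,"az":0,"gripper":1},
  ],
)

```text
time: 17.93
tool_pos: [0.5567, -0.002, 0.0518]
tool_rot: [3.141, -0.001, 1.812]
contact_force: [-8.2, -5.6, 1.8]
finger_gap: 0.443
```

```bash
python3 look.py 14;python3 ov.py 14 0.004 0 0.008
```

```text
time 18.0333
tool_pos [ 0.5567 -0.002   0.0518]
tool_rot [ 3.1413e+00 -1.3000e-03  1.8115e+00]
finger_gap 0.4443
contact_force [-8.6478 -5.5828  1.4393]
ft_torque [-1.0537  1.3012 -0.1508]
joint_positions [-8.2500e-02  4.3010e-01  1.9066e+00  1.8000e-03  8.0500e-01 -1.8953e+00]
TCP in jig 0.005450464125735464 0.0006316874406185125 yawerr 0.0003364733708973999 force jig x,y -9.728410950537405 -3.3630944497946547
```

View pics/ov14.png

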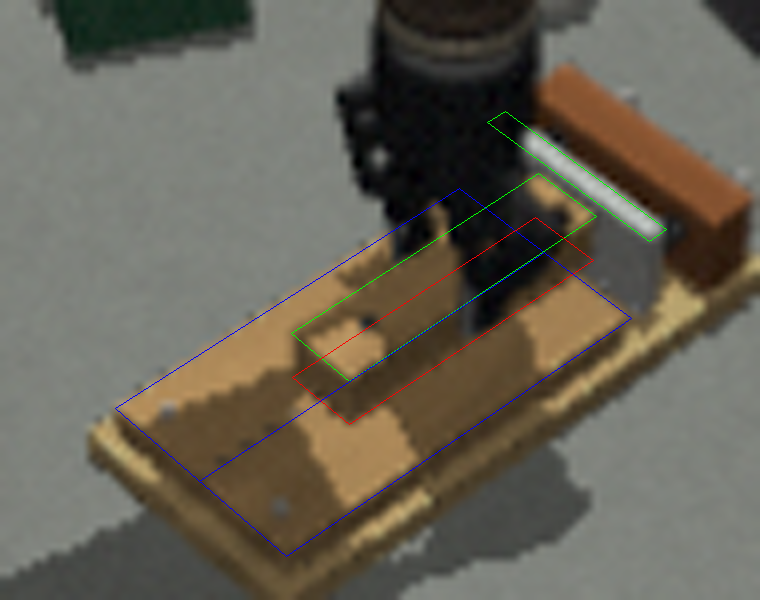

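The fence is back about 8 to 9 mm by the image and by TCP travel. Spring force is about 9 N, and downward force has eased to 1.4 N. A few more mm.

Call:
send_rows(
  series=[
    {"dx":0,"dy":0.2,"dz":-0.015,"ax":-0.001,"ay":0,"az":0,"gripper":1},
    {"dx":0,"dy":0,"dz":0,"ax":0,"ay":0,"az":0,"gripper":1},
    {"dx":0,"dy":0.2,"dz":-0.015,"ax":-0.001,"ay":0,"az":0,"gripper":1},
    {"dx":0,"dy":0,"dz":0,"ax":0,"ay":0,"az":0,"gripper":1},
    {"dx":0,"dy":0,"dz":0,"ax":0,"ay":0,"az":0,"gripper":1},
    {"dx":0,"dy":0,"dz":0,"ax":0,"ay":0,"az":0,"gripper":1},
  ],
)

```text
time: 18.53
tool_pos: [0.5589, -0.0014, 0.0518]
tool_rot: [-3.14, -0.002, 1.812]
contact_force: [-11.8, -7.2, 4.2]
finger_gap: 0.443
```

```bash
python3 look.py 15;python3 ov.py 15 0.0078 0 0.0115
```

```text
time 18.6333
tool_pos [ 0.5589 -0.0014  0.0518]
tool_rot [-3.1401e+00 -1.6000e-03  1.8119e+00]
finger_gap 0.4493
contact_force [-11.3207  -7.0964   3.8238]
ft_torque [-1.2017  1.7092 -0.2288]
joint_positions [-8.1000e-02  4.3430e-01  1.9000e+00  1.5000e-03  8.0920e-01 -1.8939e+00]
TCP in jig 0.007735497298026626 0.0007023830818028098 yawerr 0.0006704549084076972 force jig x,y -12.684821771094695 -4.196795100248954
```

View pics/ov15.png

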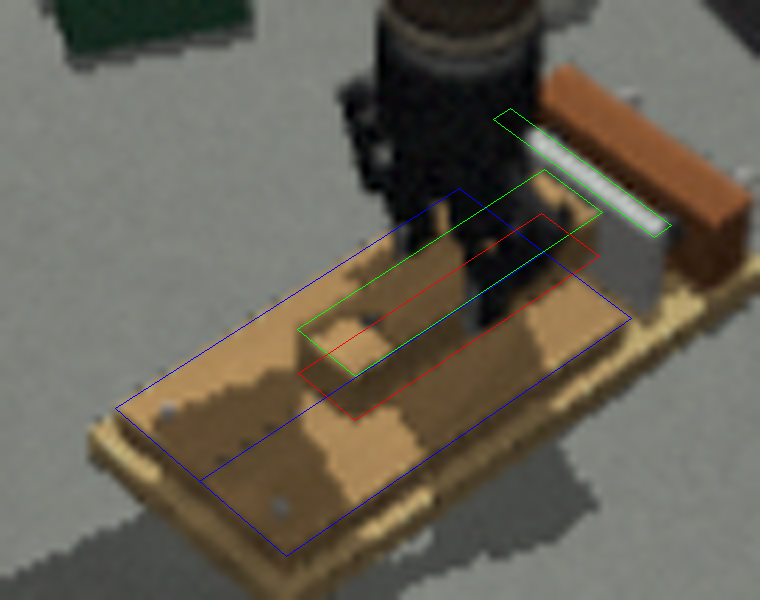

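Call:
send_rows(
  series=[
    {"dx":-0.1,"dy":0.1,"dz":-0.02,"ax":-0.002,"ay":0,"az":0,"gripper":1},
    {"dx":0,"dy":0,"dz":0,"ax":0,"ay":0,"az":0,"gripper":1},
    {"dx":0,"dy":0,"dz":0,"ax":0,"ay":0,"az":0,"gripper":1},
    {"dx":0,"dy":0,"dz":0,"ax":0,"ay":0,"az":0,"gripper":1},
    {"dx":0,"dy":0,"dz":0,"ax":0,"ay":0,"az":0,"gripper":1},
  ],
)

```text
time: 19.05
tool_pos: [0.559, -0.0015, 0.0518]
tool_rot: [-3.14, -0.003, 1.812]
contact_force: [-13.8, -5.3, 5.3]
finger_gap: 0.446
```

```bash
python3 look.py 16;python3 ov.py 16 0.0085 0 0.0122; python3 - <<'E'
from h import *
from scipy.optimize import minimize_scalar
# fence shift from image: track right part of fence top between side9-type free view (side10) and now
a=load("side10")["frame"];b=load("side16")["frame"]
t=a[183:202,296:307]
for nm in ("side10","side11","side12","side14","side15","side16"):
    f=load(nm)["frame"]
    r=cv2.matchTemplate(cv2.resize(f[165:215,280:325],None,fx=8,fy=8,interpolation=cv2.INTER_CUBIC),cv2.resize(t,None,fx=8,fy=8,interpolation=cv2.INTER_CUBIC),cv2.TM_CCOEFF_NORMED)
    _,v,_,l=cv2.minMaxLoc(r);print(nm,v,(l[0]/8-16),(l[1]/8-18))
P=np.load("poses.npy")[2]
s=load("side10");u=np.array([np.cos(P[2]),np.sin(P[2]),0]);n=np.array([-u[1],u[0],0])
p=np.r_[P[:2],.076]+.075*u-.05*n
print("px per 12.5mm",proj(s,p+.0125*u)-proj(s,p))
E
```

```text
time 19.15
tool_pos [ 0.5589 -0.0015  0.0518]
tool_rot [-3.1398e+00 -3.1000e-03  1.8121e+00]
finger_gap 0.4476
contact_force [-13.1334  -5.6814   5.9458]
ft_torque [-1.0293  1.9481 -0.0739]
joint_positions [-0.0819  0.4347  1.8994  0.0033  0.8102 -1.8963]
TCP in jig 0.007759890764832635 0.0005664881446746863 yawerr 0.0009149594555108165 force jig x,y -14.108409301484 -2.3908514221132653
side10 0.9988910555839539 0.0 0.0
side11 0.9844310879707336 0.125 0.125
side12 0.9563864469528198 1.0 -0.25
side14 0.9032143354415894 1.75 -1.0
side15 0.8745507597923279 2.125 -1.25
side16 0.8772456049919128 2.125 -1.25
px per 12.5mm [[ 2.31484985 -1.56066092]]
```

View pics/ov16.png

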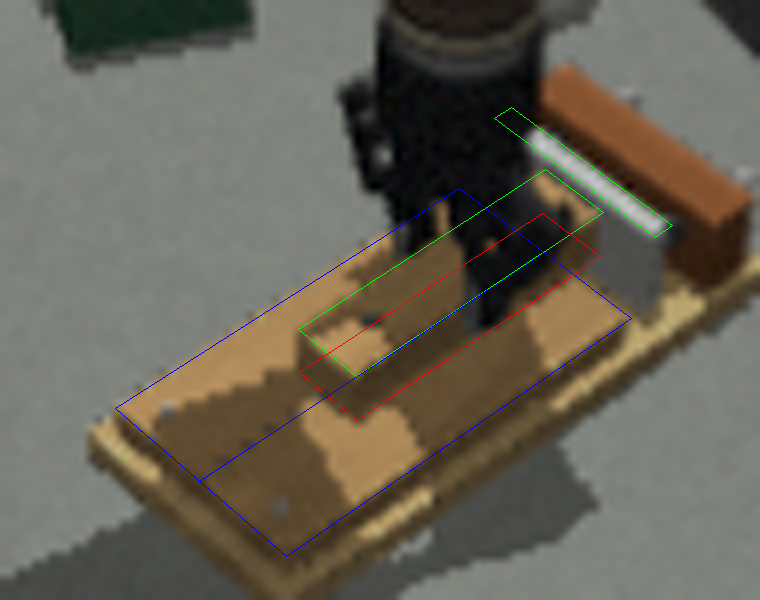

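View pics/raw16.png

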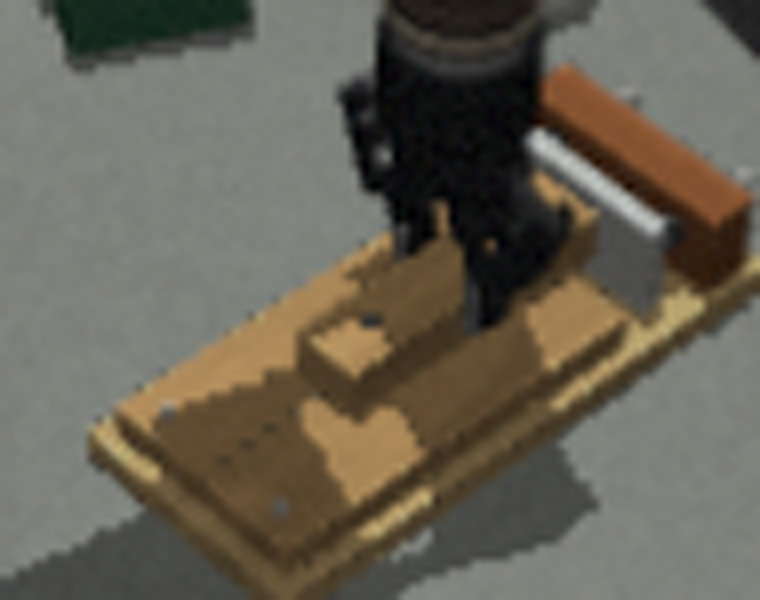

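Call:
send_rows(
  series=[
    {"dx":0,"dy":0.05,"dz":-0.05,"ax":-0.001,"ay":-0.002,"az":0,"gripper":1},
    {"dx":0,"dy":0,"dz":0,"ax":0,"ay":0,"az":0,"gripper":1},
    {"dx":0,"dy":0,"dz":0,"ax":0,"ay":0,"az":0,"gripper":1},
    {"dx":0,"dy":0,"dz":0,"ax":0,"ay":0,"az":0,"gripper":1},
    {"dx":0,"dy":0,"dz":0,"ax":0,"ay":0,"az":0,"gripper":1},
  ],
)

```text
time: 19.57
tool_pos: [0.5598, -0.0013, 0.0518]
tool_rot: [3.141, -0.001, 1.812]
contact_force: [-9.8, -5.3, 1.3]
finger_gap: 0.447
```

```bash
python3 look.py 17; cat > tr.py <<'E'
import sys
from h import *
t=load("side10")["frame"][183:202,296:307]
f=load("side"+sys.argv[1])["frame"]
r=cv2.matchTemplate(cv2.resize(f[165:215,280:325],None,fx=8,fy=8,interpolation=cv2.INTER_CUBIC),cv2.resize(t,None,fx=8,fy=8,interpolation=cv2.INTER_CUBIC),cv2.TM_CCOEFF_NORMED)
_,v,_,l=cv2.minMaxLoc(r);d=np.array([l[0]/8-16,l[1]/8-18]);w=np.array([2.315,-1.561]);print(v,d,"travel mm",12.5*d@w/(w@w))
E
python3 tr.py 17
```

```text
time 19.6667
tool_pos [ 0.5598 -0.0013  0.0518]
tool_rot [ 3.1414e+00 -1.1000e-03  1.8121e+00]
finger_gap 0.4476
contact_force [-11.1923  -4.4156   1.8869]
ft_torque [-0.8113  1.7041 -0.0571]
joint_positions [-8.0700e-02  4.3490e-01  1.8992e+00  1.6000e-03  8.0770e-01 -1.8938e+00]
TCP in jig 0.00863736627775151 0.00059605042927926 yawerr 0.0008670642722451716 force jig x,y -11.92178561020864 -1.6236874323239836
0.8653666377067566 [ 2.25  -1.375] travel mm 11.793188729116391
```

By three measures the travel is about 12 mm (image 11.8, TCP about 12.0, force about 11 N). I hold a moment and do final checks.

Call:
send_rows(
  series=[
    {"dx":0,"dy":0.02,"dz":0,"ax":0,"ay":0,"az":0,"gripper":1},
    {"dx":0,"dy":0,"dz":0,"ax":0,"ay":0,"az":0,"gripper":1},
    {"dx":0,"dy":0,"dz":0,"ax":0,"ay":0,"az":0,"gripper":1},
    {"dx":0,"dy":0,"dz":0,"ax":0,"ay":0,"az":0,"gripper":1},
    {"dx":0,"dy":0,"dz":0,"ax":0,"ay":0,"az":0,"gripper":1},
    {"dx":0,"dy":0,"dz":0,"ax":0,"ay":0,"az":0,"gripper":1},
    {"dx":0,"dy":0,"dz":0,"ax":0,"ay":0,"az":0,"gripper":1},
    {"dx":0,"dy":0,"dz":0,"ax":0,"ay":0,"az":0,"gripper":1},
  ],
)

```text
time: 20.33
tool_pos: [0.5598, -0.0013, 0.0518]
tool_rot: [-3.141, -0.001, 1.812]
contact_force: [-11.0, -5.9, 0.6]
finger_gap: 0.445
```

```bash
python3 look.py 18; python3 tr.py 18; python3 ov.py 18 0.0087 0 0.012; python3 -c "
from h import *
cv2.imwrite('pics/side18f.png',load('side18')['frame'][:,:,::-1])"
```

```text
time 20.4333
tool_pos [ 0.5598 -0.0013  0.0518]
tool_rot [-3.1413e+00 -1.1000e-03  1.8120e+00]
finger_gap 0.4451
contact_force [-11.4372  -6.0039   1.904 ]
ft_torque [-0.8538  1.8187 -0.0513]
joint_positions [-8.0600e-02  4.3500e-01  1.8988e+00  1.4000e-03  8.0830e-01 -1.8936e+00]
TCP in jig 0.008642207159819542 0.0005901420958521813 yawerr 0.000831761961771621 force jig x,y -12.537851391916826 -3.107924004126581
0.8647623062133789 [ 2.25  -1.375] travel mm 11.793188729116391
```

View pics/raw18.png

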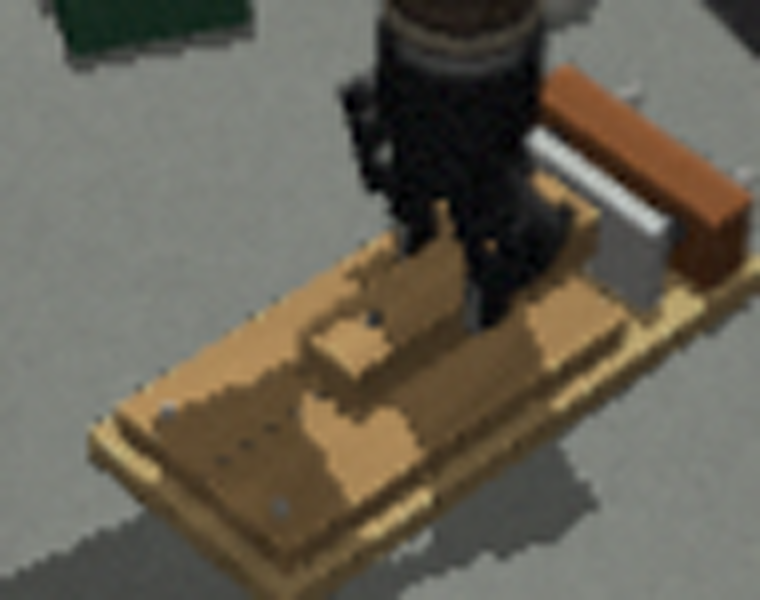

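View pics/side18f.png

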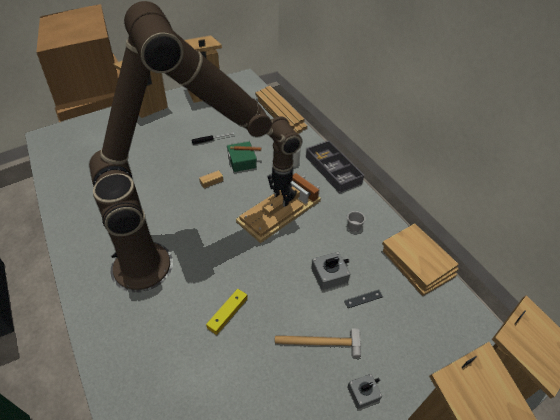

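Steady. The batten lies flat, centred on the line and against the pushed-back fence, with the plate's right end at (665,228). The knob is at rest and everything else is where it was. I hand in.

```bash
python3 -c "
from station import robot
print(robot.sign_off()); o=robot.observe(); print(o['time'],o['tool_pos'],o['contact_force'])"
```

```text
the job is handed in; nothing more can be done
None
the job is handed in; nothing more can be done
```

The job is handed in at about 20 s. The compressor knob was worked and the batten is being held against the fence, pushed back about 12 mm of its 25 mm travel.

- **Knob:** I turned the larger starter's knob clockwise about 1.07 rad. The resisting moment jumped from 0.13 to 0.57 N m, which shows it reached the stop. After I opened the gripper, the pictures showed the bar back at rest. My first grip was too low (a fingertip was probably on the neck), so I raised the gripper 6 mm and gripped again before turning.
- **Batten:** It lies flat on the board and is held with 100 N. It is within about 1 mm of the pencil line and about 1 mrad from square.
- **Fence travel, three checks:**
  - Image tracking gave 11.8 mm.
  - Tool travel since contact gave about 12 mm.
  - Push force gave about 12.5 N, including roughly 1 N of estimated board friction, which works out at 12 to 13 mm.

The fence was never near the end of its travel. A side force of about 2 to 3 N at the tool remained at the end; the batten held steady with it. In the last side picture the other objects looked unmoved.

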